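# Clear the trimming bed and put brush and templates on their hooks

## Robot

A 6-joint arm with a two-finger parallel gripper is mounted at the origin on the work surface. World frame = base frame: x ahead of the robot, y to its left, z up, the work surface at z = 0. Lengths are in m, angles in rad, forces in N, time in s.
With the tool pointing down it reaches from about 0.375 to 0.9 m from the base axis. Payload 3.1 kg.
Tool frame: the origin (TCP) lies on the centre line of the jaws, within the pads' length; the fingertips stand 11 mm ahead of it and the grasp point (between the pads) lies 8 mm behind it; z points along the fingers, y is the direction in which the jaws open and shut (so a half turn about z gives the same grasp; the last joint's range is limited). The gripper opens to 85 mm and grips with 20 to 120 N. Pads are 22 mm wide; open, the fingers measure 114 mm over their backs; the gripper's body (76 mm by 85 mm) begins 54 mm behind the grasp point. The pads swing forward as they close: fully open they stand 13 mm farther back than shut.
Start: joints at [1.099, 0.527, 1.433, -0, 1.181, -0.178], TCP at [0.181, 0.598, 0.242] pointing down, gripper open.
Joint ranges: [-3.08, 3.08], [-0.75, 2.2], [0.22, 2.44], [-1.43, 4.57], [0, 2.65], [-2.85, 2.85]. Speed limits (rad/s): [2.79, 2.79, 3.14, 3.14, 3.14, 3.14].

## Interface

Orientations are given as a unit quaternion [x, y, z, w].
In Python, from rig import * gives the robot as it stands. The module is installed in compiled form; this text tells all that it offers.
- The arm moves only by the tool play_rows, never from a script. Its argument "targets" is a list that holds one entry, the list of rows, each a list of 7 numbers: the shift along the world's x, y, z in mm, then the turn, a rotation vector about the world's x, y, z in rad, then the opening in per cent of the stroke, from 0 (shut) to 100 (fully open). In form: [[[dx, dy, dz, ax, ay, az, claw], ...]]. A call has 1 to 5 rows; each row is the pose to reach, as a shift and turn from the pose measured when the call began; what a row does not reach only later rows make up. A row lasts 1/12 s, in which the tool goes at most 41.7 mm and 7.16 degrees, less where a joint would pass 70% of its speed; a pose out of reach is approached as far as the arm can. A call with a gripper value outside its range is refused whole. The fingers move at their own pace and stop on an object; "grip_force" is the grip in N (left out, the last holds). Time passes only in rows, so rows that repeat a pose let the fingers close. It gives the time, the measured TCP pose, the force and the opening at its end, in the units of the state.
- observe(): the state, without advancing time (a new reading comes with each control period).
- read_camera(name): name is "scene" or "top" or "wrist"; returns a dict with "image" (384x512x3 uint8, red, green, blue), "intrinsics" (3x3 intrinsics, pixels), "pose" (4x4, takes a point from camera to world coordinates). Camera axes: x right, y up, looking along -z (the intrinsics and any distortion apply to the point x, -y, -z); pixel columns grow to the right and rows downward; lengths in m; the calibration is good to about 2 mm. The wrist camera is an equidistant fisheye: a pixel r from the principal point sees the ray r / f radians off the axis. A picture is of the moment at which its call begins. There is no depth.
- finish_job(): hands the job in, once; it reports no verdict.
The state is a dict: "clock": time; "q": joint angles; "joint_velocities": joint speeds; "joint_efforts": joint torques, N m; "ee_pos": TCP position; "ee_rot": TCP orientation; "contact_force": force on the tool from outside, world axes, zero at the start; "torque": the same for the moment, N m; "opening": finger opening in m.
Only numpy, scipy, OpenCV 4.12 (cv2) and the standard library are available. Lean on these libraries where they do the work, as an engineer would, in place of code of your own. Each camera call takes 0.05 s, during which the arm holds its last target.

## Task

Tidy the trimming bed: lift the hand brush off its hook, sweep every wooden offcut along the bed and over its open end into the scrap tray with the brush (do not touch the offcuts with the gripper), and hang the brush back on its own hook at the end of the rail. Hang every plywood template standing in the block on the other hooks too, each by its window on a hook of its own, hanging straight down behind the upturned end. Leave the tin, the mallet and the bowl where they are.

Things in the scene. Friction and masses are not known exactly. Their poses are not given: they have to be found in the camera images.
- bed: fixed trimming bed: dark plate 240 mm long (its x, +x away from the robot), 134 mm wide, flat top 50 mm above the bench; origin on the bench under its middle. Green rails 25 mm high on both long sides (clear channel y -55 to +55 mm) and across the far end (inner face x = +108 mm). The near end, x = -120 mm, is open and drops into the scrap tray. It has a yaw of its own
- tray (a point): middle of the floor of the open aluminium scrap tray fixed to the bed's near end, at x = -191 mm in the bed's frame, about 4 mm above the bench; the tray is 140 mm (bed's x) by 160 mm (bed's y), walls 4 mm thick and 40 mm high, lower than the bed's top. Axes as the bed's
- rack: fixed wooden hook rail: plank 300 mm long (its y), 18 mm thick, front face at x = 0, 135 to 178 mm above the bench, two legs behind it; origin on the bench below the front face. It has a yaw. Four equal steel hooks point towards the robot (its -x): 8 mm bar, straight for 23 mm, then bent up and out; the end is 34 mm from the plank, its top 15 mm above the bar's top
- hook0 (a point): brush hook, at the rail's -y end, apart from the others: middle of its throat (21 mm long from plank to bend) on top of the bar, 174 mm above the bench, 11.5 mm in front of the plank; axes as the rack's. A hung part has the top edge of its window here; it comes off by raising it 15 to 31 mm and moving it out along -x by 40 mm or more
- brush: rigid bench brush, about 150 g, hanging upright at the start with its x along the hook: black bristle head 90 mm wide (y), 28 mm thick (x), 50 mm high; handle board 46 mm wide: 12 mm thick board (faces square to its x), 175 mm tall; window 30 mm wide (y), z 80 to 120 mm, right through along x; solid grip board above it. Origin at the middle of the bristles' lower face, z up
- brush_eye (a point): middle of the top edge of the window in the brush handle, 120 mm above the brush's origin
- block: fixed dark wooden block 70 (x) x 210 (y) x 45 mm with three slots in a row along its y (at -68, 0, +68 mm), 30 mm deep, each 15 mm (x) by 60 mm (y), that the templates stand in; origin on the bench under its middle
- hook1 (a point): template hook 1, at y = -20 mm along the rail: middle of its throat on top of the bar, 174 mm above the bench; same shape and axes as the brush hook
- hook2 (a point): template hook 2, at y = 50 mm along the rail: middle of its throat on top of the bar, 174 mm above the bench; same shape and axes as the brush hook
- hook3 (a point): template hook 3, at y = 120 mm along the rail: middle of its throat on top of the bar, 174 mm above the bench; same shape and axes as the brush hook
- template1: plywood profile template with a round belly below its window, 56 mm wide (y) at the top and foot; 12 mm thick board (faces square to its x), 175 mm tall; window 30 mm wide (y), z 80 to 120 mm, right through along x; solid grip board above it. 80 g. Starts standing 30 mm deep in a slot of the block; may be absent. Origin at the middle of its lower edge, z up
- template1_eye (a point): middle of the top edge of the window of template 1, 120 mm above its origin
- template2: plywood profile template with a narrow straight waist 30 mm wide below its window, 56 mm wide (y) at the top and foot; 12 mm thick board (faces square to its x), 175 mm tall; window 30 mm wide (y), z 80 to 120 mm, right through along x; solid grip board above it. 80 g. Starts standing 30 mm deep in a slot of the block; may be absent. Origin at the middle of its lower edge, z up
- template2_eye (a point): middle of the top edge of the window of template 2, 120 mm above its origin
- template3: plywood profile template with a waist in two steps below its window, 56 mm wide (y) at the top and foot; 12 mm thick board (faces square to its x), 175 mm tall; window 30 mm wide (y), z 80 to 120 mm, right through along x; solid grip board above it. 80 g. Starts standing 30 mm deep in a slot of the block; may be absent. Origin at the middle of its lower edge, z up
- template3_eye (a point): middle of the top edge of the window of template 3, 120 mm above its origin
- scrap1: block 30 x 24 x 20 mm: loose wooden offcut lying in the channel of the bed at the start, may be absent; origin at its middle
- scrap2: disc 28 mm across, 22 mm thick: loose wooden offcut lying in the channel of the bed at the start, may be absent; origin at its middle
- scrap3: cube-like block 24 mm: loose wooden offcut lying in the channel of the bed at the start, may be absent; origin at its middle
- scrap4: block 26 x 34 x 20 mm: loose wooden offcut lying in the channel of the bed at the start, may be absent; origin at its middle
- tin: closed grey metal tin 72 mm across, 60 mm tall, bystander; origin at its underside
- mallet: turned wooden mallet standing on its head, 76 mm across, 200 mm tall, bystander; origin at its underside
- bowl: turned wooden bowl 100 mm across, 50 mm tall, bystander; origin at its underside
There are look-alikes about, which are no part of the job. What is shaped like the template3 but red is not meant.

How it is judged:
By the outcome, as a careful person would: the job done as asked, in the order asked, and still so for the second after the job is handed in, with the robot touching nothing.
Of template1, template2, template3 only 2 to 3 are there at a start; the rules pass over those that are not, and their reading is None.
Of scrap1, scrap2, scrap3, scrap4 only 2 to 4 are there at a start; the rules pass over those that are not, and their reading is None.
At some moment in a run one of scrap1, scrap2, scrap3, scrap4 may be knocked a few centimetres aside while the robot is not near it.
It also fails if it takes over 210 s, if anything falls off the work surface, if the arm or the gripper's body presses on something with over 40 N, if the wrist force passes 120 N, or if a joint passes its speed limit or range.

## Working session

There is one attempt and no reset: what is moved stays moved. The work goes in short steps, Python scripts to look and compute and a tool call to move; the robot and the scene stay as the last step left them, time stands still between calls to the robot, and variables do not carry over. Pictures are saved under pics/ and viewed, and the job is handed in when it is done.

Besides the shell and the picture viewer there is one more tool, called after ">>>" as name([rows], argument=value, ...), one row to a line, values as JSON. play_rows: Moves the arm, as the interface text tells. Its arguments: {"type":"object","properties":{"targets":{"type":"array","items":{"type":"array","items":{"type":"array","items":{"type":"number"}}}},"grip_force":{"type":"number"}},"required":["targets"]}

```bash
mkdir -p pics; ls
cat > h.py <<'E'
from rig import *
import numpy as np, cv2
def snap(n,f,crop=None,sc=1):
    c=read_camera(n); im=c["image"][:,:,::-1].copy()
    if crop: 
        a,b,d,e=crop; im=im[b:e,a:d]
    if sc!=1: im=cv2.resize(im,None,fx=sc,fy=sc,interpolation=cv2.INTER_CUBIC)
    cv2.imwrite("pics/"+f,im); return c
E
python3 - <<'E'
from h import *
for n in["scene","top","wrist"]:
    c=snap(n,n+"0.png",sc=1.5); print(n,c["intrinsics"],c["pose"].round(4), [k for k in c])
print(observe())
E
```

```text
pics
scene [[467.28810271   0.         256.91962391]
 [  0.         467.28810271 191.77834474]
 [  0.           0.           1.        ]] [[ 0.6229 -0.5758  0.5296  1.2991]
 [ 0.7822  0.4708 -0.4081 -0.6216]
 [-0.0144  0.6684  0.7436  1.115 ]
 [ 0.      0.      0.      1.    ]] ['image', 'intrinsics', 'pose']
top [[370.33954561   0.         250.47491071]
 [  0.         370.33954561 193.30295418]
 [  0.           0.           1.        ]] [[-0.0148  0.9904 -0.1373  0.4634]
 [-0.9996 -0.0179 -0.0216 -0.0592]
 [-0.0239  0.1369  0.9903  1.1446]
 [ 0.      0.      0.      1.    ]] ['image', 'intrinsics', 'pose']
wrist [[297.31863964   0.         253.30217666]
 [  0.         297.31863964 187.86782097]
 [  0.           0.           1.        ]] [[ 0.2905 -0.9207 -0.2606  0.1145]
 [ 0.9569  0.2791  0.0809  0.6185]
 [-0.0017 -0.2729  0.962   0.373 ]
 [ 0.      0.      0.      1.    ]] ['image', 'intrinsics', 'pose']
{'clock': 0.15, 'q': array([ 1.09849235e+00,  5.28284579e-01,  1.43362979e+00, -1.55013278e-05,
        1.18142758e+00, -1.78517247e-01]), 'joint_velocities': array([ 1.55045821e-03, -3.52486366e-03, -4.35210972e-03, -8.48437420e-04,
        8.39655672e-05,  1.80066461e-03]), 'joint_efforts': array([ 3.85961512e-04, -4.42746413e+01, -1.78276563e+01, -2.13427224e-04,
        5.62837638e-03,  7.42112888e-06]), 'ee_pos': array([0.18071846, 0.59772763, 0.24153185]), 'ee_rot': array([ 1.46362694e-01,  9.89230608e-01, -8.31035084e-04, -2.72830482e-04]), 'contact_force': array([-0.15121472,  0.28755218, -0.38162286]), 'torque': array([ 0.04374994,  0.01650547, -0.0268057 ]), 'opening': 0.08537346732550527}
```

View pics/scene0.png

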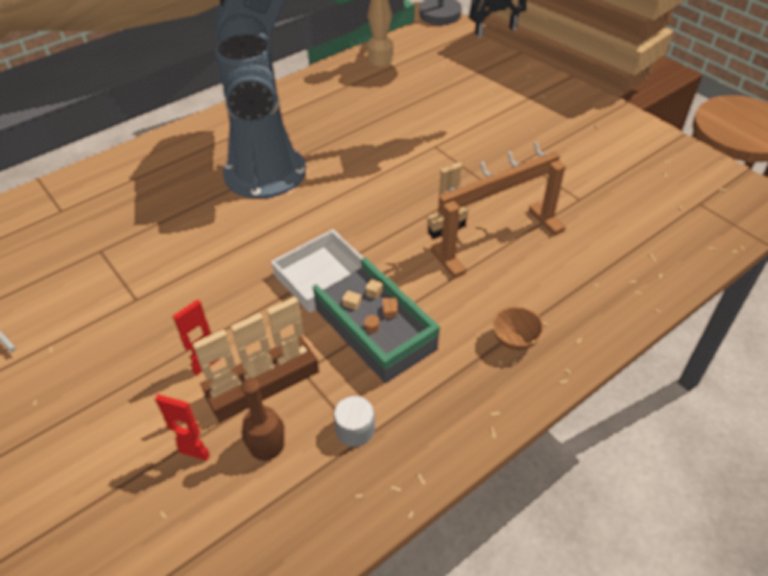

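View pics/top0.png

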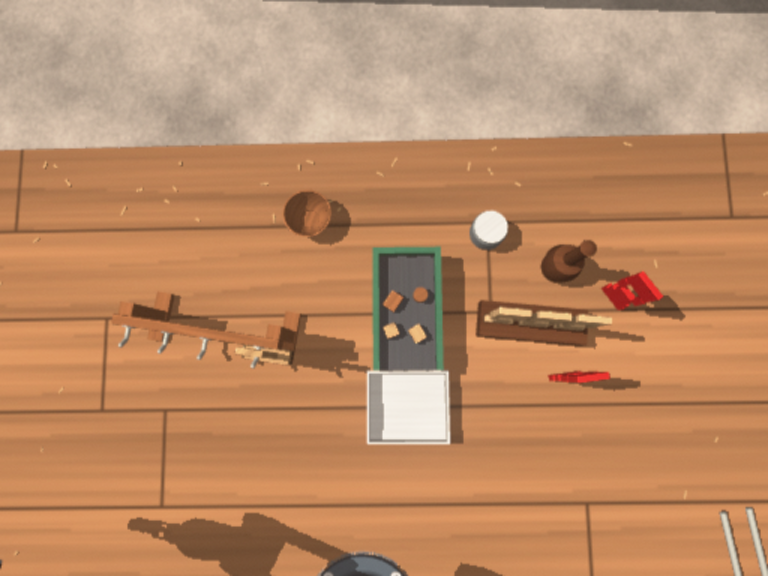

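View pics/wrist0.png

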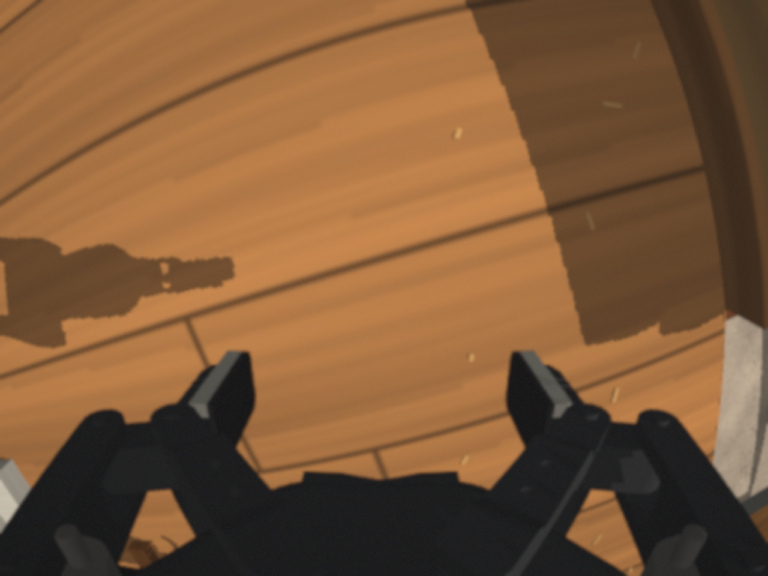

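The top view shows the rack at left (brush on the right-hand hook), the bed and tray in the centre with 4 offcuts, and the block at right with 3 plain templates. Two red look-alikes stand free beside the block. I'll take enlarged crops to measure from.

Run:
```python
from h import *
snap("top","t_rack.png",(70,185,210,260),5.5)
snap("top","t_bed.png",(235,155,310,305),4)
snap("top","t_block.png",(305,170,445,265),5.5)
snap("scene","s_rack.png",(275,90,385,190),6)
snap("scene","s_bed.png",(175,145,305,260),6)
snap("scene","s_block.png",(100,190,240,310),5)
```

```text
(no output)
```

View pics/t_rack.png

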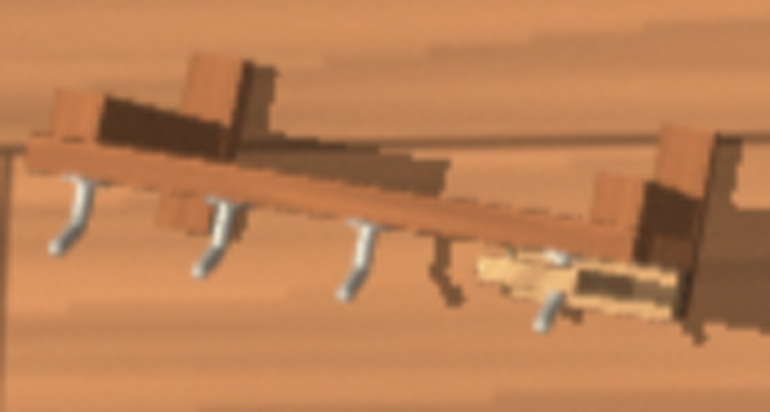

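View pics/t_bed.png

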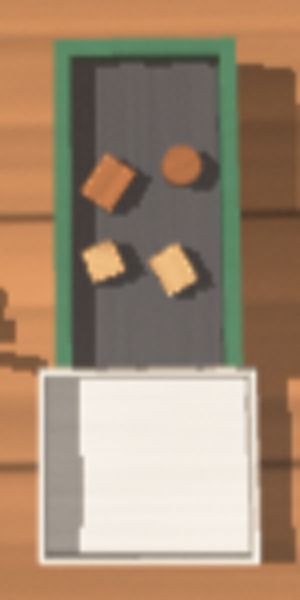

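View pics/t_block.png

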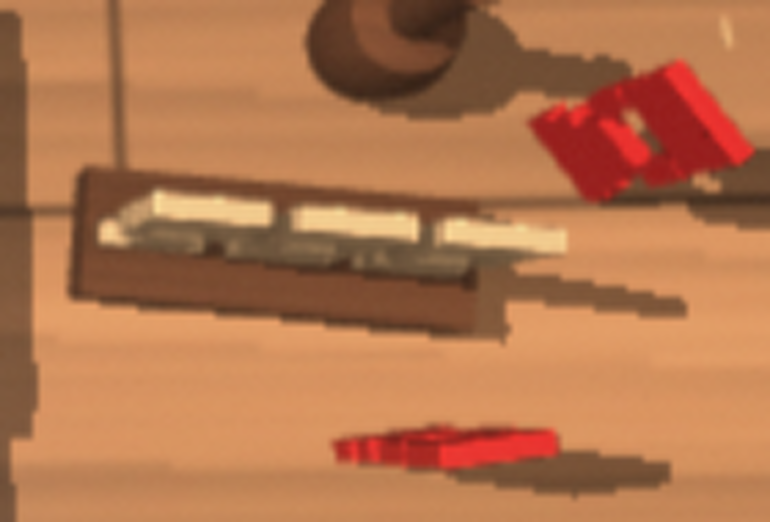

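View pics/s_rack.png

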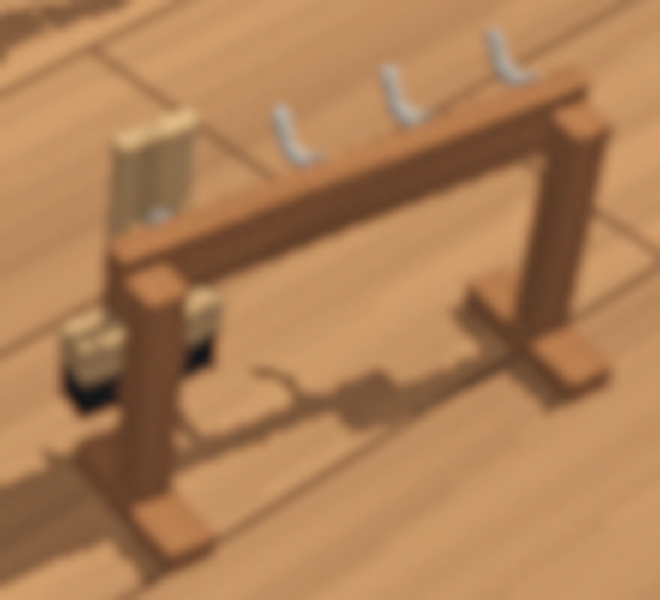

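View pics/s_bed.png

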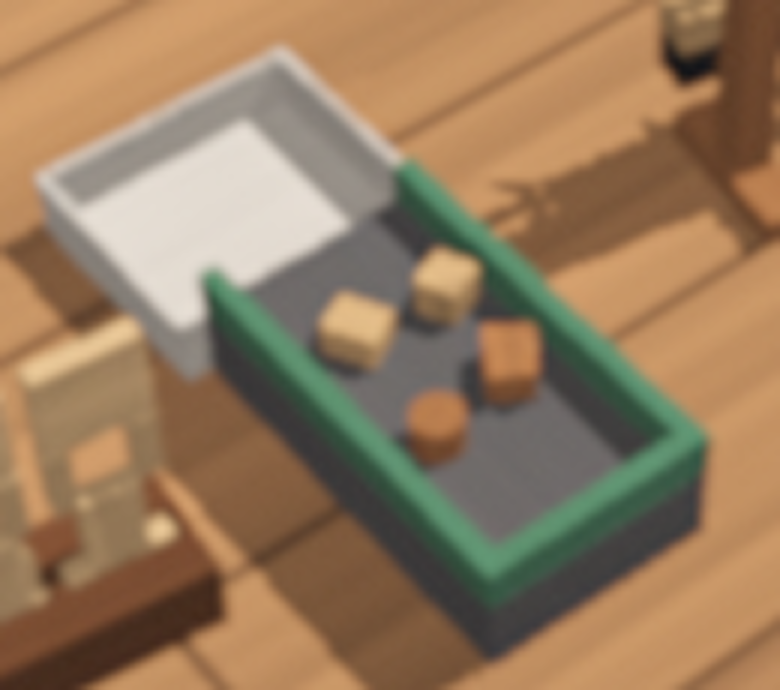

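View pics/s_block.png

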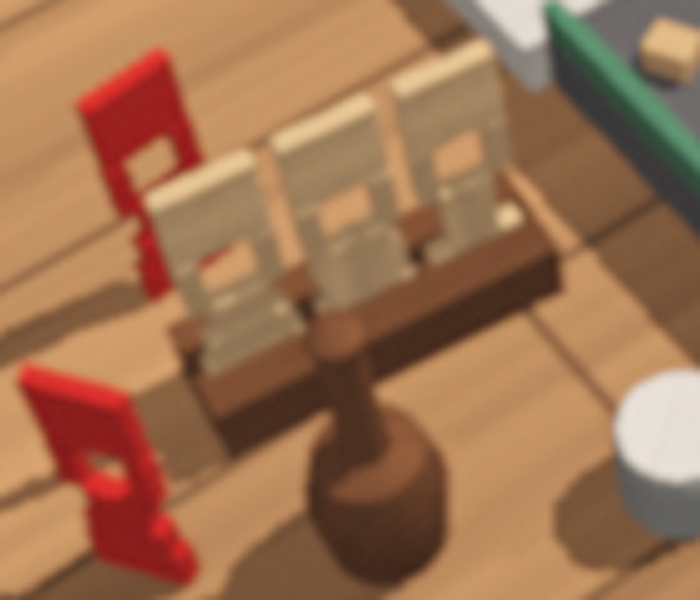

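```bash
cat > fit.py <<'E'
from h import *
from scipy.optimize import least_squares
import pickle
K={}
try: K=pickle.load(open('K.pkl','rb'))
except Exception:
    for n in("scene","top"):
        c=read_camera(n); K[n]=(c["intrinsics"],c["pose"])
    pickle.dump(K,open('K.pkl','wb'))
def proj(n,P):
    k,T=K[n]; P=np.atleast_2d(P); c=(P-T[:3,3])@T[:3,:3]
    return np.c_[k[0,0]*c[:,0]/-c[:,2]+k[0,2], k[1,1]*-c[:,1]/-c[:,2]+k[1,2]]
def unproj(n,u,v,z):
    k,T=K[n]; d=T[:3,:3]@np.array([(u-k[0,2])/k[0,0],-(v-k[1,2])/k[1,1],-1]); o=T[:3,3]
    return o+d*(z-o[2])/d[2]
def place(p,L):
    L=np.atleast_2d(L).astype(float); c,s=np.cos(p[2]),np.sin(p[2])
    return np.c_[p[0]+c*L[:,0]-s*L[:,1],p[1]+s*L[:,0]+c*L[:,1],L[:,2]]
def fit(obs,p0):
    # obs: (cam,crop(u0,v0,s),px,py,[local xyz mm])
    def full(o): (u0,v0,s)=o[1]; return np.array([u0+(o[2]+.5)/s-.5,v0+(o[3]+.5)/s-.5])
    def r(p): return np.concatenate([proj(o[0],place(p,np.array(o[4])/1000.))[0]-full(o) for o in obs])
    s=least_squares(r,p0,loss='soft_l1',f_scale=1.); return s.x,r(s.x).reshape(-1,2)
E
cat > fit1.py <<'E'
from fit import *
tr=("top",(70,185,5.5));sr=("scene",(275,90,6));tb=("top",(235,155,4));sb=("scene",(175,145,6));tk=("top",(305,170,5.5));sk=("scene",(100,190,5))
O=lambda c,x,y,l:(c[0],c[1],x,y,l)
rack=[O(tr,28,170,[0,150,178]),O(tr,30,137,[18,150,178]),O(tr,637,258,[0,-150,178]),O(tr,640,232,[18,-150,178]),
 O(sr,112,240,[0,-150,178]),O(sr,120,265,[18,-150,178]),O(sr,578,68,[0,150,178]),O(sr,587,95,[18,150,178])]
bed=[O(tb,53,40,[120,67,75]),O(tb,236,38,[120,-67,75]),O(tb,70,57,[108,55,75]),O(tb,221,57,[108,-55,75]),O(tb,55,368,[-120,67,75]),O(tb,243,365,[-120,-67,75]),
 O(tb,40,563,[-261,80,40]),O(tb,260,563,[-261,-80,40]),O(sb,490,580,[120,-67,75]),O(sb,707,440,[120,67,75]),O(sb,205,270,[-120,-67,75]),O(sb,400,163,[-120,67,75]),O(sb,38,180,[-261,-80,40]),O(sb,282,47,[-261,80,40])]
blk=[O(tk,82,168,[35,105,45]),O(tk,74,297,[-35,105,45]),O(tk,475,330,[-35,-105,45]),O(sk,230,418,[35,-105,45]),O(sk,172,335,[-35,-105,45]),O(sk,557,262,[35,105,45])]
for nm,o,p0 in(("rack",rack,[.55,.35,-.1]),("bed",bed,[.55,0,0]),("block",blk,[.55,-.2,-.1])):
    p,r=fit(o,p0); K[nm]=p; print(nm,p.round(4),np.degrees(p[2]).round(2)); print(r.round(2).tolist())
pickle.dump(K,open('K.pkl','wb'))
E
python3 fit1.py
```

```text
rack [ 0.5232  0.2816 -0.1621] -9.29
[[-0.71, -0.28], [0.35, -0.98], [-0.12, 0.36], [0.51, -1.75], [-1.74, 0.09], [0.09, -0.72], [-1.31, -1.56], [0.7, -3.13]]
bed [ 0.5778 -0.0962 -0.0112] -0.64
[[0.38, -0.46], [0.18, -0.35], [0.22, -0.75], [-0.09, -1.07], [0.11, -0.25], [0.08, 0.34], [-0.12, 0.03], [0.16, 0.01], [-0.24, -0.73], [0.71, -1.19], [-1.61, 0.18], [1.55, -1.82], [-0.55, -1.01], [-0.43, -0.25]]
block [ 0.5492 -0.3427 -0.0767] -4.39
[[0.09, -0.18], [0.67, -0.13], [-0.39, -1.79], [-1.24, 0.23], [-0.47, -1.15], [1.16, -4.79]]
```

```bash
cat > ov.py <<'E'
from fit import *
def box(x0,x1,y0,y1,z0,z1):
    c=[[x,y,z] for x in(x0,x1) for y in(y0,y1) for z in(z0,z1)]
    e=[(0,1),(0,2),(0,4),(1,3),(1,5),(2,3),(2,6),(3,7),(4,5),(4,6),(5,7),(6,7)]
    return np.array(c)/1000.,e
HY=[-120,-20,50,120]
def overlay(n,crop,s,fn,what):
    im=read_camera(n)["image"][:,:,::-1]; a,b,d,e=crop
    im=cv2.resize(im[b:e,a:d],None,fx=s,fy=s,interpolation=cv2.INTER_CUBIC)
    def line(P,col):
        q=proj(n,P); q=np.round(((q+.5-[a,b])*s-.5)*8).astype(int)
        for i in range(len(q)-1): cv2.line(im,tuple(map(int,q[i])),tuple(map(int,q[i+1])),col,1,cv2.LINE_AA,3)
    def bx(p,*B,col=(255,255,0)):
        c,ed=box(*B); c=place(p,c)
        for i,j in ed: line(c[[i,j]],col)
    if 'rack' in what:
        p=K['rack']; bx(p,0,18,-150,150,135,178)
        for y in HY: line(place(p,np.array([[0,y,170],[-23,y,170],[-34,y,187]])/1000.),(255,0,255))
        if 'brush' in what:bx(p,-17.5,-5.5,-143,-97,54+130,229,col=(0,255,0)); 
    if 'bed' in what:
        p=K['bed']; bx(p,-120,120,-67,67,0,75); bx(p,-120,108,-55,55,50,75,col=(0,0,255)); bx(p,-261,-121,-80,80,0,40,col=(255,0,255))
    if 'block' in what:
        p=K['block']; bx(p,-35,35,-105,105,0,45)
        for y in(-68,0,68): bx(p,-6,6,y-28,y+28,135,190,col=(255,0,255))
    cv2.imwrite("pics/"+fn,im)
if __name__=="__main__":
    import sys; t=sys.argv[1]
    overlay("top",(70,170,450,310),2.1,f"ot{t}.png",['rack','brush','bed','block'])
    overlay("scene",(100,80,390,300),2.7,f"os{t}.png",['rack','brush','bed','block'])
E
python3 ov.py 1
```

```text
(no output)
```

View pics/ot1.png

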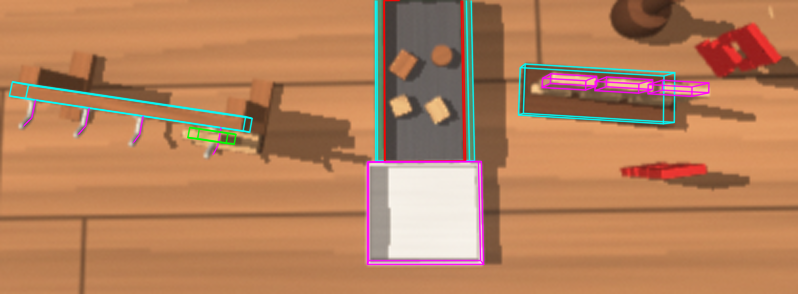

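View pics/os1.png

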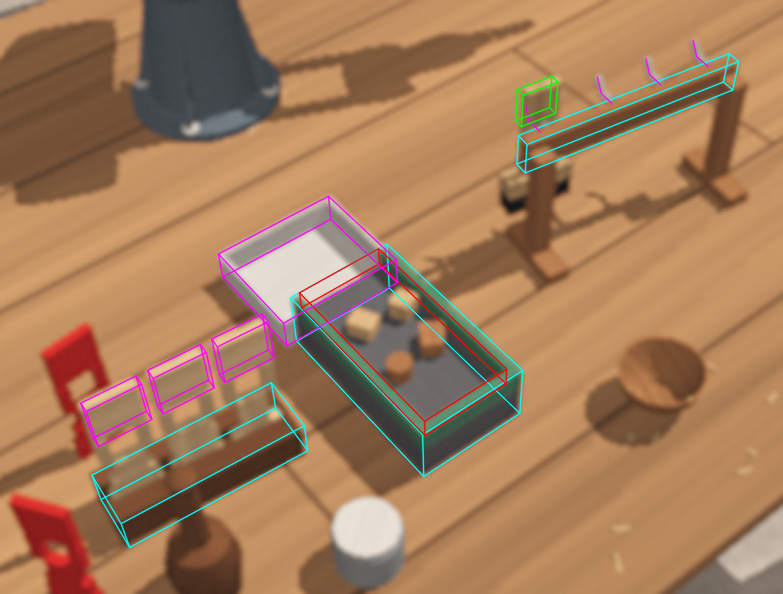

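>>> play_rows([
  [[104,-144,100,0,0,-0.6,100],[104,-144,100,0,0,-0.6,100],[180,-250,100,0,0,-0.62,100],[180,-250,100,0,0,-0.62,100],[180,-250,100,0,0,-0.62,100]],
])

```text
clock: 1.07
ee_pos: [0.2949, 0.4395, 0.3144]
ee_rot: [0.443, 0.896, 0.0, 0.0]
contact_force: [1.1, 0.2, 0.4]
opening: 0.0855
```

>>> play_rows([
  [[100,-140,0,0,0,-0.6,100],[100,-140,0,0,0,-0.6,100],[131,-183,0,0,0,-0.81,100],[131,-183,0,0,0,-0.81,100],[131,-183,0,0,0,-0.81,100]],
])

```text
clock: 1.48
ee_pos: [0.4161, 0.2696, 0.3148]
ee_rot: [0.698, 0.716, 0.001, 0.0]
contact_force: [0.6, 1.4, -0.2]
opening: 0.085
```

```bash
cat >> fit.py <<'E'
from scipy.spatial.transform import Rotation as R
def delta(x,y,z,yawdeg):
    s=observe(); c=np.radians(yawdeg)
    ty=np.array([np.cos(c),np.sin(c),0]); tz=np.array([0,0,-1.]); tx=np.cross(ty,tz)
    Rt=R.from_matrix(np.c_[tx,ty,tz]); Rc=R.from_quat(s["ee_rot"])
    print("now",(s["ee_pos"]*1000).round(1),"clk",round(s["clock"],2),"F",s["contact_force"].round(1),"open",round(s["opening"]*1000,1))
    print("d",((np.array([x,y,z])-s["ee_pos"])*1000).round(1),"rot",(Rt*Rc.inv()).as_rotvec().round(3))
def rl(nm,x,y): return place(K[nm],[x/1000.,y/1000.,0])[0,:2]
E
python3 - <<'E'
from fit import *
np.set_printoptions(suppress=True)
for h in (-120,-20,50,120): print(h, rl("rack",-11.5,h).round(4))
delta(*rl("rack",-11.5,-120),.33,-9.3)
s=observe();print(s["q"])
# camera in tool frame
c=read_camera("wrist"); s=observe(); Rt=R.from_quat(s["ee_rot"]).as_matrix()
print("cam in tool",(Rt.T@(c["pose"][:3,3]-s["ee_pos"])).round(4)); print((Rt.T@c["pose"][:3,:3]).round(3))
E
```

```text
-120 [0.4925 0.165 ]
-20 [0.5086 0.2637]
50 [0.5199 0.3328]
120 [0.5312 0.4019]
now [416.1 269.6 314.8] clk 1.48 F [ 0.6  1.4 -0.2] open 85.0
d [  76.4 -104.6   15.2] rot [-0.     0.002 -0.188]
[ 0.34930412  0.26456644  1.65543682 -0.00027384  1.21998806  0.32342758]
cam in tool [ 0.075  -0.0052 -0.1319]
[[ 0.009  0.963  0.268]
 [ 1.    -0.01   0.003]
 [ 0.005  0.268 -0.963]]
```

>>> play_rows([
  [[38,-52,0,0,0,-0.12,100],[76,-105,0,0,0,-0.188,100],[76,-105,15,0,0,-0.188,60],[76,-105,15,0,0,-0.188,60],[76,-105,15,0,0,-0.188,60]],
])

```text
clock: 1.95
ee_pos: [0.5009, 0.156, 0.331]
ee_rot: [0.767, 0.642, 0.001, 0.006]
contact_force: [0.5, -0.3, 1.1]
opening: 0.0524
```

Run:
```python
from fit import *
np.set_printoptions(suppress=True)
snap("wrist","w1.png",sc=1.5)
delta(*rl("rack",-11.5,-120),.33,-9.3)
```

```text
now [498.8 157.7 330.3] clk 2.0 F [-0.5 -0.1 -0.7] open 51.2
d [-6.3  7.3 -0.3] rot [0.006 0.007 0.013]
```

View pics/w1.png

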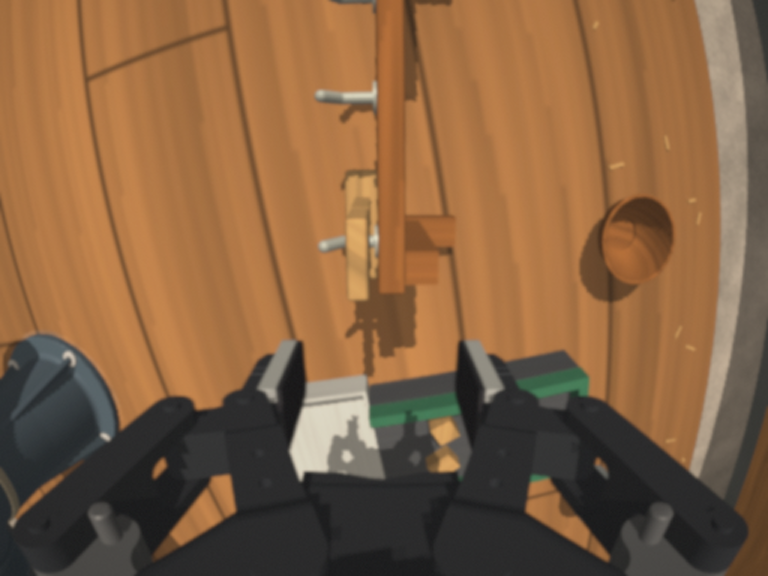

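>>> play_rows([
  [[-6,7,0,0,0,0.013,60],[-6,7,0,0,0,0.013,60],[-6,7,0,0,0,0.013,60],[-6,7,0,0,0,0.013,60]],
])

```text
clock: 2.33
ee_pos: [0.4917, 0.1659, 0.3301]
ee_rot: [0.761, 0.649, 0.0, 0.004]
contact_force: [-0.3, -1.2, -1.0]
opening: 0.0511
```

```bash
cat > wr.py <<'E'
from fit import *
from ov import box,HY
def projw(c,P):
    k,T=c["intrinsics"],c["pose"]; P=np.atleast_2d(P); q=(P-T[:3,3])@T[:3,:3]; q=q*[1,-1,-1]
    r=np.hypot(q[:,0],q[:,1]); th=np.arctan2(r,q[:,2]); f=k[0,0]*th/np.maximum(r,1e-9)
    return np.c_[q[:,0]*f+k[0,2],q[:,1]*f+k[1,2]]
def wov(fn,boxes=[],lines=[],crop=(0,0,512,384),s=1.5,c=None):
    c=c or read_camera("wrist"); a,b,d,e=crop
    im=cv2.resize(c["image"][b:e,a:d,::-1],None,fx=s,fy=s,interpolation=cv2.INTER_CUBIC)
    raw=im.copy()
    def line(P,col):
        P=np.linspace(P[0],P[1],9); q=projw(c,P); q=np.round(((q+.5-[a,b])*s-.5)*8).astype(int)
        for i in range(len(q)-1): cv2.line(im,tuple(map(int,q[i])),tuple(map(int,q[i+1])),col,1,cv2.LINE_AA,3)
    for p,B,col in boxes:
        cc,ed=box(*B); cc=place(p,cc)
        for i,j in ed: line(cc[[i,j]],col)
    for p,L,col in lines:
        L=place(p,np.array(L)/1000.)
        for i in range(len(L)-1): line(L[i:i+2],col)
    cv2.imwrite("pics/"+fn,im); return c,raw
Y=(255,255,0);M=(255,0,255);G=(0,255,0)
def rackshapes():
    p=K["rack"]
    return [(p,(0,18,-150,150,135,178),Y)],[(p,[[0,y,174],[-21,y,174],[-34,y,189]],M) for y in HY]
E
python3 - <<'E'
from wr import *
b,l=rackshapes(); p=K['rack']
b.append((p,(-17.5,-5.5,-143,-97,174,229),G))
c,raw=wov("w2.png",b,l,crop=(180,0,330,210),s=2.8); cv2.imwrite("pics/w2r.png",raw)
pickle.dump(c,open("w2.pkl","wb"))
delta(*rl("rack",-11.5,-120),.33,-9.3)
E
```

```text
now [492.  165.7 330.2] clk 2.38 F [-0.1 -0.2 -0.3] open 51.4
d [ 0.4 -0.7 -0.2] rot [ 0.006  0.006 -0.002]
```

View pics/w2.png

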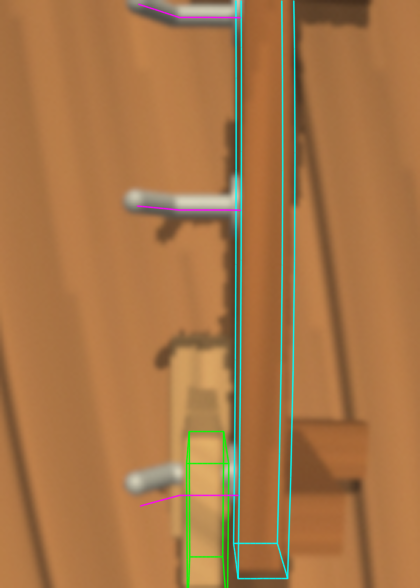

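View pics/w2r.png

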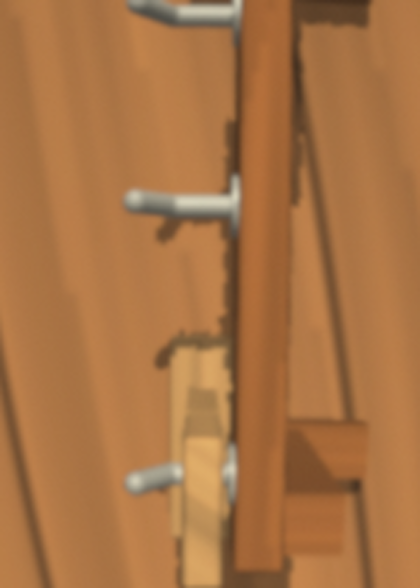

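```bash
cat > fit2.py <<'E'
from wr import *
c=pickle.load(open("w2.pkl","rb"))
tr=("top",(70,185,5.5));sr=("scene",(275,90,6));w=("wrist",(180,0,2.8))
O=lambda cc,x,y,l:(cc[0],cc[1],x,y,l)
obs=[O(tr,28,170,[0,150,178]),O(tr,30,137,[18,150,178]),O(tr,637,258,[0,-150,178]),O(tr,640,232,[18,-150,178]),
 O(sr,112,240,[0,-150,178]),O(sr,120,265,[18,-150,178]),O(sr,578,68,[0,150,178]),O(sr,587,95,[18,150,178]),
 O(tr,80,180,[0,120,172]),O(tr,225,203,[0,50,172]),O(tr,368,226,[0,-20,172]),O(tr,555,257,[0,None,172]),
 O(w,238,204,[0,-20,172]),O(w,240,14,[0,50,172]),O(w,235,473,[0,None,172]),O(w,235,570,[0,-150,178]),O(w,282,570,[18,-150,178]),
 O(w,133,200,[-33,-20,187]),O(w,133,483,[-33,None,187])]
def full(o): (u0,v0,s)=o[1]; return np.array([u0+(o[2]+.5)/s-.5,v0+(o[3]+.5)/s-.5])
def r(p):
    out=[]
    for o in obs:
        L=[p[3]*1000 if v is None else v for v in o[4]]; P=place(p,np.array(L)/1000.)
        out.append((projw(c,P) if o[0]=="wrist" else proj(o[0],P))[0]-full(o))
    return np.concatenate(out)
s=least_squares(r,[.523,.28,-.16,-.115],loss='soft_l1'); p=s.x
print(p.round(4),np.degrees(p[2]))
for o,e in zip(obs,r(p).reshape(-1,2)): print(o[0],o[4],e.round(1))
K["rack"]=p[:3]; K["h0y"]=p[3]*1000; pickle.dump(K,open("K.pkl","wb"))
for h in (p[3]*1000,-20,50,120): print(h, rl("rack",-11.5,h).round(4))
E
python3 fit2.py
```

```text
[ 0.5224  0.2839 -0.166  -0.1147] -9.51064026132813
top [0, 150, 178] [-1.5 -0.2]
top [18, 150, 178] [-0.5 -0.9]
top [0, -150, 178] [-1.   0.9]
top [18, -150, 178] [-0.4 -1.2]
scene [0, -150, 178] [-1.4 -0.5]
scene [18, -150, 178] [ 0.4 -1.3]
scene [0, 150, 178] [-0.9 -1.9]
scene [18, 150, 178] [ 1.1 -3.4]
top [0, 120, 172] [ 1.  -0.1]
top [0, 50, 172] [ 0.3 -0.4]
top [0, -20, 172] [ 0.  -0.6]
top [0, None, 172] [ 1.1 -0.9]
wrist [0, -20, 172] [-0.6  0. ]
wrist [0, 50, 172] [-1.  -0.2]
wrist [0, None, 172] [-0.5  0. ]
wrist [0, -150, 178] [-0.8  0.9]
wrist [18, -150, 178] [0.2 0.9]
wrist [-33, -20, 187] [ 1.2 -0.3]
wrist [-33, None, 187] [ 1.8 -0.3]
-114.66538885525739 [0.4921 0.1727]
-20 [0.5077 0.2661]
50 [0.5193 0.3351]
120 [0.5309 0.4042]
```

>>> play_rows([
  [[0,6,-30,-0.006,-0.006,-0.004,60],[0,6,-65,-0.006,-0.006,-0.004,60],[0,6,-95,-0.006,-0.006,-0.004,60],[0,6,-115,-0.006,-0.006,-0.004,60],[0,6,-124,-0.006,-0.006,-0.004,60]],
], grip_force=40)

```text
clock: 2.8
ee_pos: [0.4898, 0.1719, 0.2033]
ee_rot: [0.762, 0.647, -0.002, 0.007]
contact_force: [0.2, 0.0, 0.2]
opening: 0.051
```

Run:
```python
from fit import *
snap("wrist","w3.png",sc=1.5)
delta(*rl("rack",-11.5,K["h0y"]),.206,-9.5)
```

```text
now [489.8 171.8 203. ] clk 2.85 F [ 0.7 -0.5 -0.6] open 51.5
d [2.2 0.9 3. ] rot [ 0.013  0.006 -0.003]
```

View pics/w3.png

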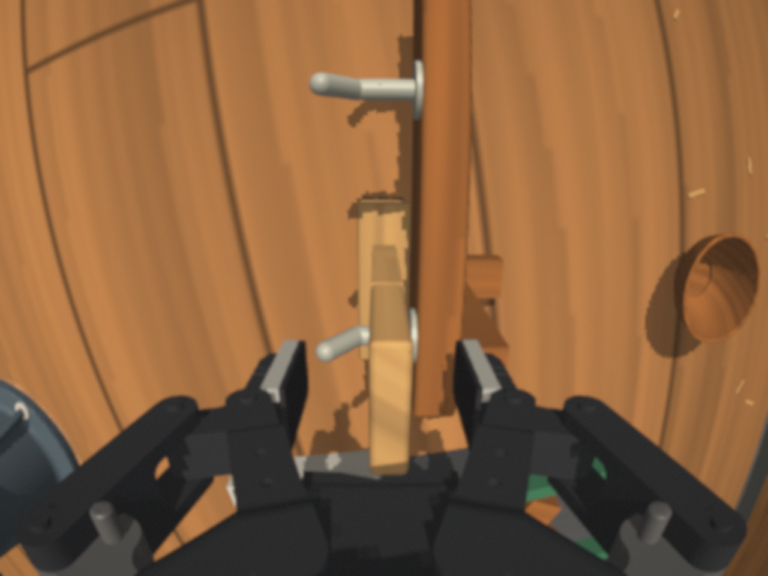

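Run:
```python
from wr import *
c=read_camera("wrist"); s=observe(); e=s["ee_pos"]
for z in(.229,):
  a=np.radians(-9.5); X=np.array([np.cos(a),np.sin(a),0]);Yv=np.array([-np.sin(a),np.cos(a),0])
  for dy in(-.023,0,.023):
    print(dy,(projw(c,np.r_[e[:2],z]+Yv*dy)*1.5).round(0))
```

```text
-0.023 [[384. 480.]]
0 [[385. 419.]]
0.023 [[385. 345.]]
```

>>> play_rows([
  [[2,1,3,0.013,0.006,-0.003,60],[2,1,3,0.013,0.006,-0.003,0],[2,1,3,0.013,0.006,-0.003,0],[2,1,3,0.013,0.006,-0.003,0],[2,1,3,0.013,0.006,-0.003,0]],
], grip_force=50)

```text
clock: 3.32
ee_pos: [0.4936, 0.1729, 0.2091]
ee_rot: [0.763, 0.646, 0.002, 0.001]
contact_force: [-0.3, 0.5, 3.6]
opening: 0.0115
```

>>> play_rows([
  [[0,0,0,0,0,0,0],[0,0,0,0,0,0,0],[0,0,0,0,0,0,0]],
])

```text
clock: 3.57
ee_pos: [0.4936, 0.1729, 0.2092]
ee_rot: [0.763, 0.646, 0.002, 0.001]
contact_force: [-1.0, -0.1, 1.3]
opening: 0.0119
```

Run:
```python
from fit import *
delta(*rl("rack",-11.5,K["h0y"]),.206,-9.5); print(observe()["joint_velocities"].round(3))
```

```text
now [493.6 172.9 209.2] clk 3.57 F [-1.  -0.1  1.3] open 11.9
d [-1.5 -0.2 -3.2] rot [-0.001  0.005  0.   ]
[-0.001  0.002 -0.002  0.001  0.005  0.001]
```

>>> play_rows([
  [[0,0,10,0,0,0,0],[0,0,20,0,0,0,0],[0,0,23,0,0,0,0],[0,0,23,0,0,0,0],[0,0,23,0,0,0,0]],
])

```text
clock: 3.98
ee_pos: [0.4938, 0.1729, 0.2327]
ee_rot: [0.763, 0.646, 0.003, 0.002]
contact_force: [-0.6, -0.1, -1.4]
opening: 0.0114
```

Run:
```python
from fit import *
delta(.4936,.1729,.232,-9.5)
snap("wrist","w4.png",(160,60,380,384),1.8)
```

```text
now [493.8 172.9 232.7] clk 3.98 F [-0.6 -0.1 -1.4] open 11.4
d [-0.2 -0.  -0.7] rot [-0.001  0.006  0.   ]
```

View pics/w4.png

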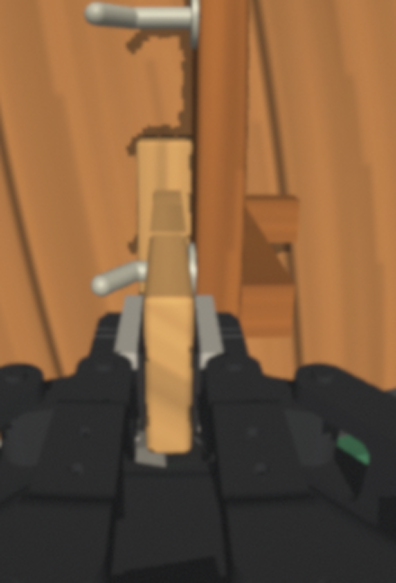

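>>> play_rows([
  [[-20,3,0,0,0,0,0],[-40,7,0,0,0,0,0],[-60,10,0,0,0,0,0],[-60,10,15,0,0,0,0],[-60,10,30,0,0,0,0]],
])

```text
clock: 4.45
ee_pos: [0.4306, 0.1829, 0.2613]
ee_rot: [0.763, 0.646, 0.0, 0.0]
contact_force: [1.4, -0.4, -2.2]
opening: 0.0112
```

Run:
```python
from fit import *
delta(.4936,.1729,.232,-9.5)
b=K["bed"]; c,s=np.cos(b[2]),np.sin(b[2])
for n,x,y,h in(("disc",182,165,.072),("blk",108,183,.070),("cube",104,262,.072),("blk2",174,268,.07)):
    P=unproj("top",235+(x+.5)/4-.5,155+(y+.5)/4-.5,h); d=P[:2]-b[:2]
    print(n,P.round(3),"bed",(c*d[0]+s*d[1]).round(3),(-s*d[0]+c*d[1]).round(3))
for x in (75,80,85,0,-120,-135): print(x,rl("bed",x,0).round(4))
snap("top","t5.png",(80,150,400,320),2.4); snap("scene","s5.png",(160,80,400,280),3.2)
```

```text
now [430.6 182.9 261.3] clk 4.45 F [ 1.4 -0.4 -2.2] open 11.2
d [ 63.  -10.  -29.3] rot [-0.  0. -0.]
disc [ 0.603 -0.122  0.072] bed 0.025 -0.026
blk [ 0.591 -0.068  0.07 ] bed 0.013 0.028
cube [ 0.533 -0.064  0.072] bed -0.045 0.032
blk2 [ 0.528 -0.115  0.07 ] bed -0.049 -0.019
75 [ 0.6528 -0.097 ]
80 [ 0.6578 -0.0971]
85 [ 0.6628 -0.0971]
0 [ 0.5778 -0.0962]
-120 [ 0.4578 -0.0949]
-135 [ 0.4428 -0.0947]
```

View pics/t5.png

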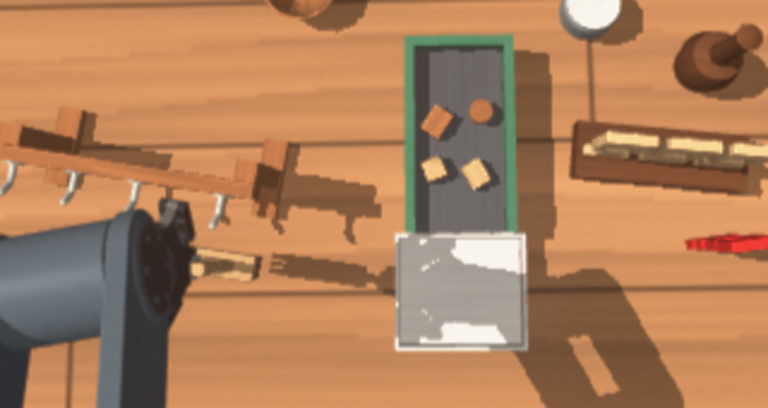

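View pics/s5.png

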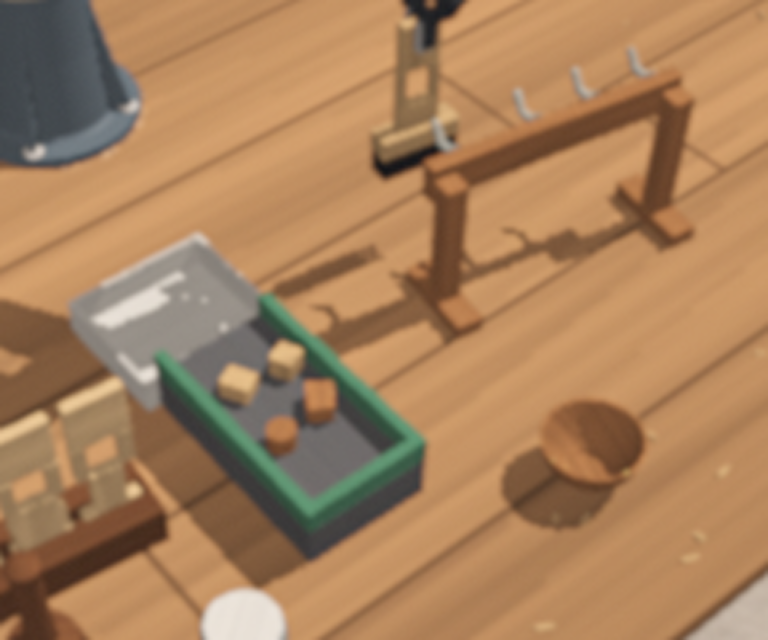

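>>> play_rows([
  [[0,-40,10,0,0,0.05,0],[0,-80,20,0,0,0.1,0],[0,-120,20,0,0,0.155,0],[5,-160,20,0,0,0.155,0],[20,-198,20,0,0,0.155,0]],
])

```text
clock: 4.97
ee_pos: [0.4522, -0.016, 0.283]
ee_rot: [0.711, 0.703, 0.004, 0.001]
contact_force: [1.3, -0.5, -1.2]
opening: 0.0112
```

Run:
```python
from fit import *
delta(.6528,-.097,.275,-.64)
```

```text
now [452.2 -16.  283. ] clk 4.97 F [ 1.3 -0.5 -1.2] open 11.2
d [200.6 -81.   -8. ] rot [-0.004  0.006 -0.001]
```

>>> play_rows([
  [[36,-16,0,0,0,0,0],[73,-32,0,0,0,0,0],[110,-48,0,0,0,0,0],[147,-64,-4,-0.004,0.006,0,0],[180,-78,-8,-0.004,0.006,0,0]],
])

```text
clock: 5.38
ee_pos: [0.6343, -0.0956, 0.2735]
ee_rot: [0.711, 0.703, -0.0, -0.0]
contact_force: [0.1, -0.7, -0.8]
opening: 0.011
```

>>> play_rows([
  [[20,-3,0,0,0,0,0],[20,-3,0,0,0,0,0],[20,-3,0,0,0,0,0]],
])

```text
clock: 5.63
ee_pos: [0.6543, -0.099, 0.2709]
ee_rot: [0.711, 0.703, -0.001, -0.002]
contact_force: [-0.2, 0.2, -2.1]
opening: 0.0111
```

Run:
```python
from fit import *
delta(.6528,-.097,.275,-.64)
snap("top","t6.png",(200,100,340,310),2.8); snap("scene","s6.png",(160,80,320,280),3)
snap("wrist","w6.png",sc=1.5)
```

```text
now [654.3 -99.  270.9] clk 5.63 F [-0.2  0.2 -2.1] open 11.1
d [-1.5  2.   4.1] rot [-0.001 -0.004  0.001]
```

View pics/w6.png

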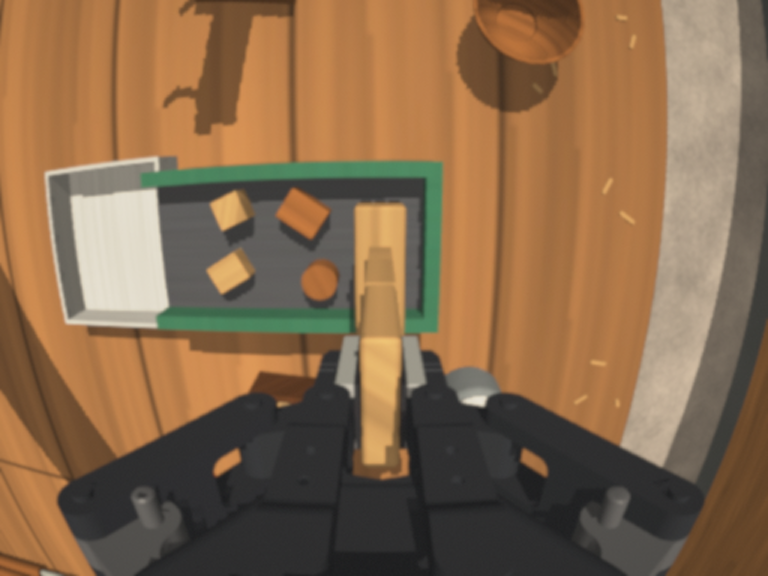

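View pics/s6.png

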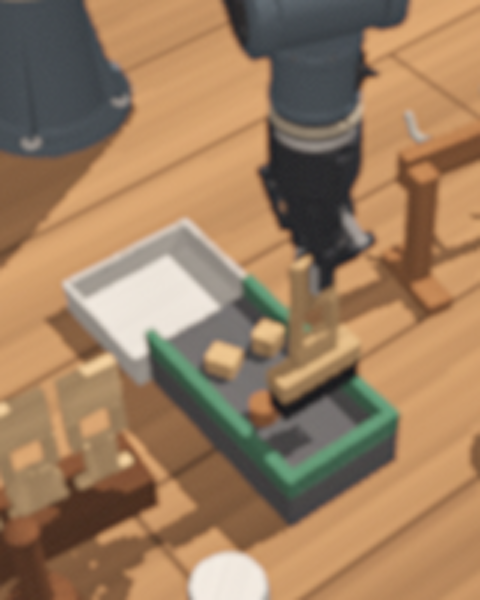

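```bash
cat >> wr.py <<'E'
def bedshapes():
    p=K["bed"]; return [(p,(-120,120,-67,67,50,75),Y),(p,(-120,108,-55,55,50,75),(0,0,255)),(p,(-261,-121,-80,80,0,40),M)]
def brushshapes(dz=155.2):
    s=observe(); e=s["ee_pos"]; ty=R.from_quat(s["ee_rot"]).as_matrix()[:,1]; p=np.array([e[0],e[1],np.arctan2(ty[1],ty[0])]); z=e[2]*1000-dz
    return [(p,(-14,14,-45,45,z,z+50),G),(p,(-6,6,-23,23,z+120,z+175),G)]
E
python3 - <<'E'
from wr import *
c=wov("w6o.png",bedshapes()+brushshapes())
E
```

```text
(no output)
```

View pics/w6o.png

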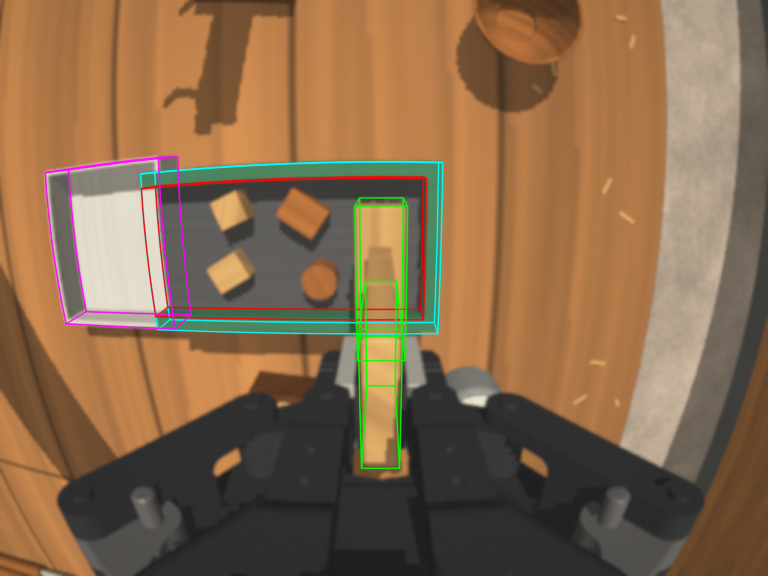

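>>> play_rows([
  [[0,3,-15,0,0,0,0],[0,3,-35,0,0,0,0],[0,3,-52,0,0,0,0],[0,3,-60,0,0,0,0],[0,3,-61,0,0,0,0]],
])

```text
clock: 6.25
ee_pos: [0.6511, -0.0942, 0.2106]
ee_rot: [0.711, 0.703, -0.001, -0.003]
contact_force: [0.4, -0.3, -1.7]
opening: 0.011
```

Run:
```python
from wr import *
delta(.4428,-.093,.210,-.64)
c=wov("w7.png",bedshapes()+brushshapes())
```

```text
now [651.1 -94.2 210.6] clk 6.25 F [ 0.4 -0.3 -1.7] open 11.0
d [-208.3    1.2   -0.6] rot [-0.002 -0.006 -0.   ]
```

View pics/w7.png

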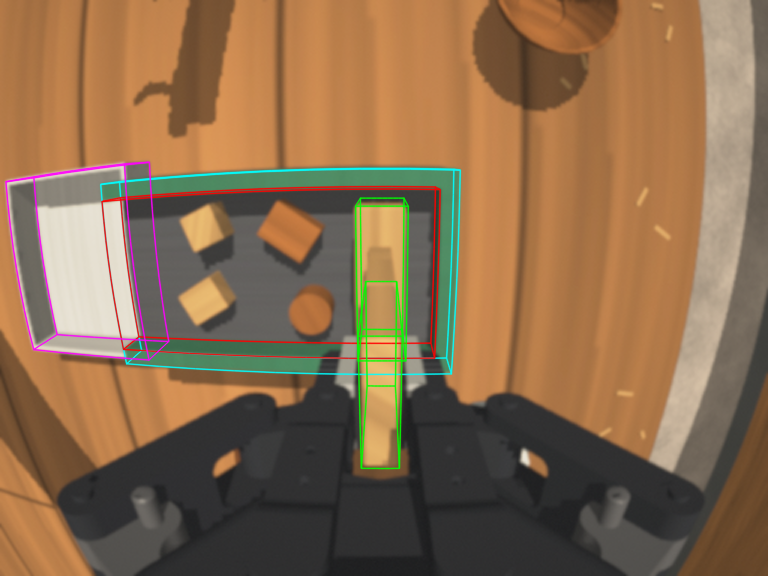

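>>> play_rows([
  [[-8,0,-2,-0.002,-0.006,0,0],[-18,0,-2,-0.002,-0.006,0,0],[-28,0,-2,-0.002,-0.006,0,0],[-38,0,-2,-0.002,-0.006,0,0],[-48,0,-2,-0.002,-0.006,0,0]],
])

```text
clock: 6.72
ee_pos: [0.6046, -0.0948, 0.2116]
ee_rot: [0.711, 0.703, 0.001, 0.003]
contact_force: [1.6, -0.2, -1.4]
opening: 0.0113
```

>>> play_rows([
  [[-12,0,0,0,0,0,0],[-22,0,0,0,0,0,0],[-32,0,0,0,0,0,0],[-42,1,0,0,0,0,0],[-52,1,0,0,0,0,0]],
])

```text
clock: 7.13
ee_pos: [0.5535, -0.0941, 0.2136]
ee_rot: [0.711, 0.703, 0.003, 0.005]
contact_force: [1.2, -0.4, -1.8]
opening: 0.0113
```

Run:
```python
from wr import *
delta(.4378,-.093,.208,-.64)
c=wov("w8.png",brushshapes())
```

```text
now [553.5 -94.1 213.6] clk 7.13 F [ 1.2 -0.4 -1.8] open 11.3
d [-115.7    1.1   -5.6] rot [ 0.004  0.011 -0.   ]
```

View pics/w8.png

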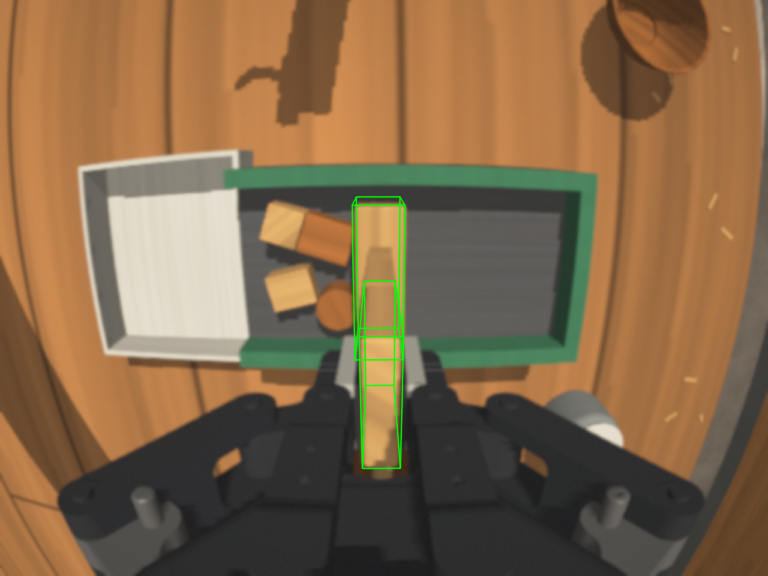

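>>> play_rows([
  [[-11,0,-4,0.004,0.011,0,0],[-21,0,-6,0.004,0.011,0,0],[-31,0,-6,0.004,0.011,0,0],[-41,1,-6,0.004,0.011,0,0],[-51,1,-6,0.004,0.011,0,0]],
])

```text
clock: 7.6
ee_pos: [0.4994, -0.0926, 0.2076]
ee_rot: [0.711, 0.703, -0.001, -0.002]
contact_force: [0.1, 0.4, -0.3]
opening: 0.0109
```

>>> play_rows([
  [[-11,0,-2,0,0.005,0,0],[-21,0,-2,0,0.005,0,0],[-31,0,-2,0,0.005,0,0],[-41,0,-2,0,0.005,0,0],[-51,0,-2,0,0.005,0,0]],
])

```text
clock: 8.02
ee_pos: [0.4487, -0.0931, 0.2062]
ee_rot: [0.711, 0.703, -0.002, -0.002]
contact_force: [2.5, -0.3, 0.9]
opening: 0.0115
```

Run:
```python
from wr import *
delta(.4378,-.093,.208,-.64)
c=wov("w9.png",brushshapes())
```

```text
now [448.7 -93.1 206.2] clk 8.02 F [ 2.5 -0.3  0.9] open 11.5
d [-10.9   0.1   1.8] rot [ 0.    -0.005 -0.   ]
```

View pics/w9.png

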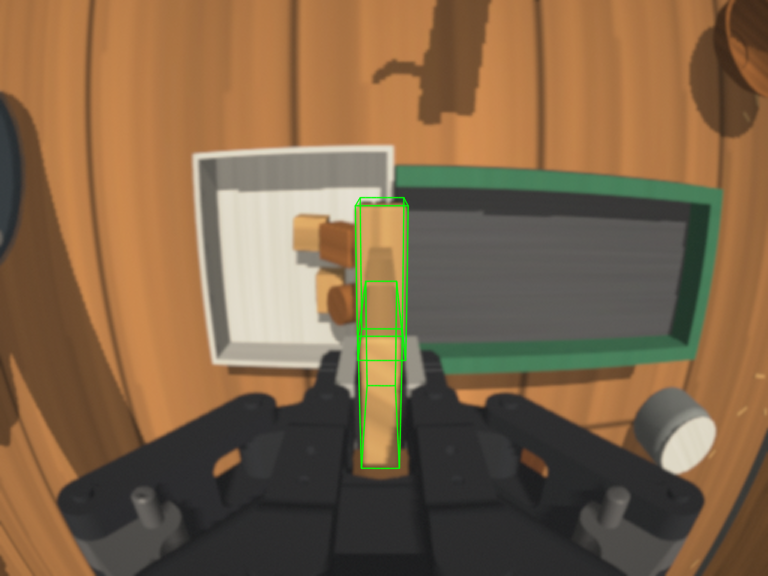

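>>> play_rows([
  [[-8,0,2,0,0,0,0],[-16,0,2,0,0,0,0],[-18,0,2,0,0,0,0],[-18,0,2,0,0,0,0],[-18,0,12,0,0,0,0]],
])

```text
clock: 8.48
ee_pos: [0.4277, -0.0926, 0.2181]
ee_rot: [0.711, 0.703, -0.003, -0.004]
contact_force: [-0.0, 0.2, -2.3]
opening: 0.0108
```

>>> play_rows([
  [[0,0,20,0,0,0,0],[0,0,45,0,0,0,0],[0,0,60,0,0,0,0],[0,0,60,0,0,0,0]],
])

```text
clock: 8.82
ee_pos: [0.4285, -0.0932, 0.2806]
ee_rot: [0.711, 0.703, -0.003, -0.001]
contact_force: [0.9, -0.1, -1.8]
opening: 0.0116
```

Run:
```python
from wr import *
delta(.4378,-.093,.275,-.64)
c=wov("w10.png",[])
snap("scene","s10.png",(160,80,320,280),3); snap("top","t10.png",(200,150,340,310),3.5)
```

```text
now [428.5 -93.2 280.6] clk 8.82 F [ 0.9 -0.1 -1.8] open 11.6
d [ 9.3  0.2 -5.6] rot [ 0.002 -0.005 -0.001]
```

View pics/w10.png

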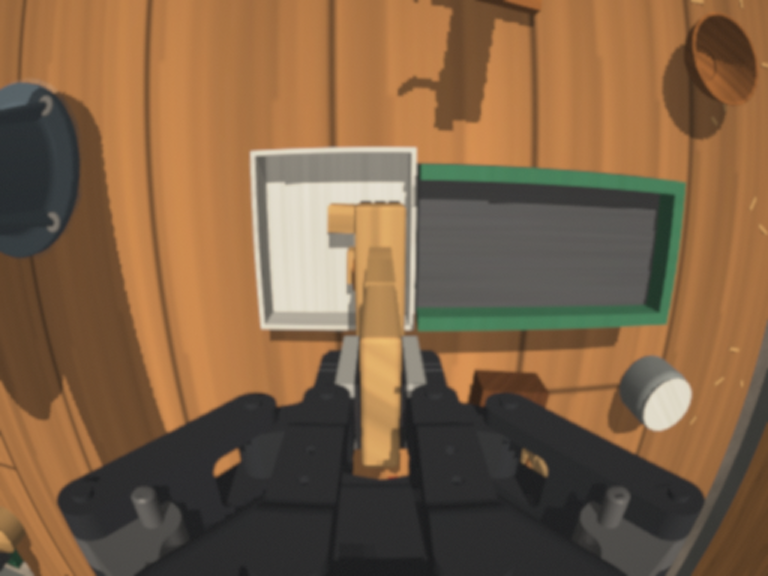

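View pics/s10.png

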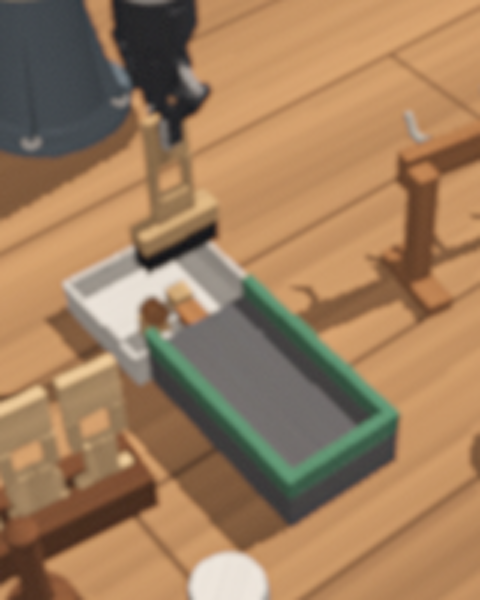

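>>> play_rows([
  [[0,40,0,0,0,-0.03,0],[0,80,-5,0,0,-0.06,0],[0,120,-10,0,0,-0.09,0],[0,160,-15,0,0,-0.12,0],[0,200,-15,0,0,-0.155,0]],
])

```text
clock: 9.38
ee_pos: [0.4241, 0.1094, 0.2597]
ee_rot: [0.764, 0.645, -0.006, -0.007]
contact_force: [0.8, -0.8, -1.0]
opening: 0.0115
```

Run:
```python
from wr import *
delta(.4344,.1828,.235,-9.5)
snap("top","t11.png",(230,150,310,310),4); snap("scene","s11.png",(170,130,300,260),5)
```

```text
now [424.1 109.4 259.7] clk 9.38 F [ 0.8 -0.8 -1. ] open 11.5
d [ 10.3  73.4 -24.7] rot [-0.004 -0.018  0.003]
```

View pics/t11.png

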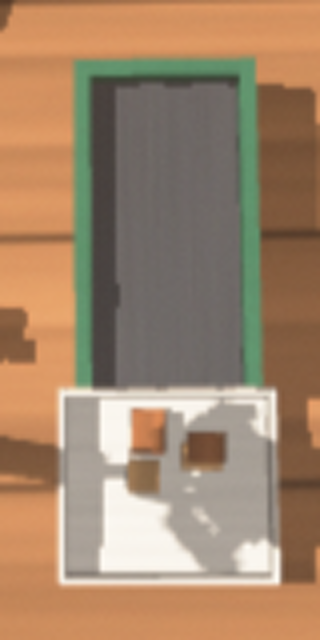

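View pics/s11.png

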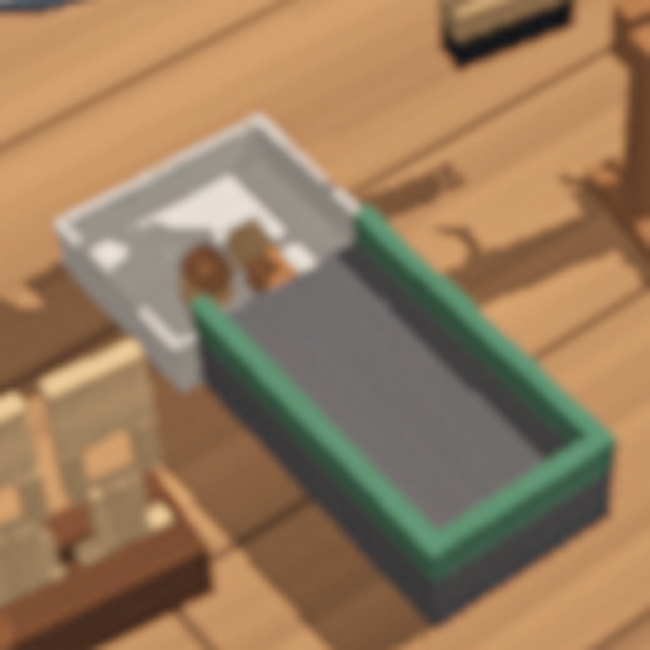

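Run:
```python
from wr import *
def ray(n,u,v):
    k,T=K[n]; d=T[:3,:3]@np.array([(u-k[0,2])/k[0,0],-(v-k[1,2])/k[1,1],-1]); return T[:3,3],d/np.linalg.norm(d)
def tri(a,b):
    (o1,d1),(o2,d2)=a,b; A=np.c_[d1,-d2]; t=np.linalg.lstsq(A,o2-o1,rcond=None)[0]; p,q=o1+d1*t[0],o2+d2*t[1]; return (p+q)/2,np.linalg.norm(p-q)
T=lambda x,y:ray("top",230+(x+.5)/4-.5,150+(y+.5)/4-.5); S=lambda x,y:ray("scene",170+(x+.5)/5-.5,130+(y+.5)/5-.5)
for t,s in(((205,445),(207,270)),((149,430),(265,270)),((143,476),(248,242))): 
    P,g=tri(T(*t),S(*s)); d=P[:2]-K["bed"][:2]; print(P.round(4),g.round(4),"bed x,y",d.round(3))
snap("top","t11b.png",(240,240,310,305),8); snap("scene","s11b.png",(180,150,250,215),8)
```

```text
[ 0.4147 -0.1216  0.0396] 0.0008 bed x,y [-0.163 -0.025]
[ 0.4245 -0.0827  0.0214] 0.0047 bed x,y [-0.153  0.013]
[ 0.3916 -0.0759  0.0161] 0.0004 bed x,y [-0.186  0.02 ]
```

View pics/t11b.png

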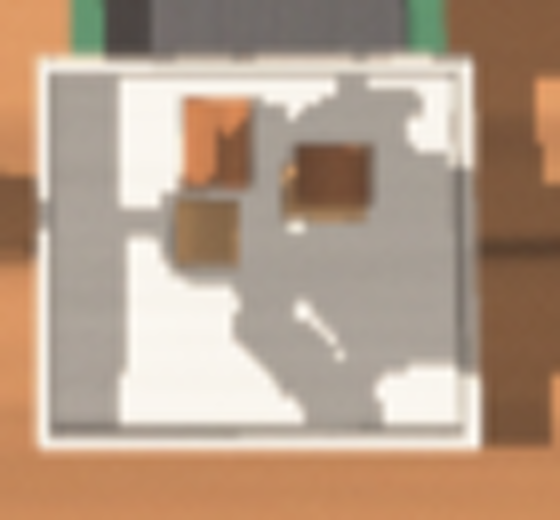

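View pics/s11b.png

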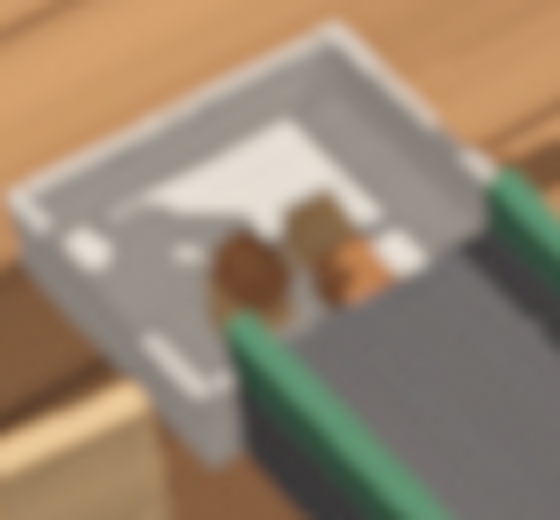

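>>> play_rows([
  [[-10,-40,5,0,0,0.03,0],[-20,-80,5,0,0,0.06,0],[-30,-120,5,0,0,0.09,0],[-38,-160,5,0,0,0.12,0],[-46,-200,5,0,-0.01,0.157,0]],
])

```text
clock: 10.0
ee_pos: [0.3776, -0.0941, 0.2652]
ee_rot: [0.709, 0.705, -0.002, -0.003]
contact_force: [1.6, -0.7, -1.6]
opening: 0.0111
```

Run:
```python
from wr import *
delta(.376,-.108,.265,-.64)
```

```text
now [377.6 -94.1 265.2] clk 10.0 F [ 1.6 -0.7 -1.6] open 11.1
d [ -1.6 -13.9  -0.2] rot [-0.001 -0.007 -0.006]
```

>>> play_rows([
  [[-2,-14,0,0,-0.007,-0.006,0],[-2,-14,0,0,-0.007,-0.006,0],[-2,-14,0,0,-0.007,-0.006,0]],
])

```text
clock: 10.25
ee_pos: [0.3745, -0.1099, 0.2647]
ee_rot: [0.713, 0.701, 0.0, -0.001]
contact_force: [0.0, -0.8, -1.2]
opening: 0.0111
```

Run:
```python
from wr import *
delta(.376,-.108,.265,-.64)
c=wov("w12.png",bedshapes()+brushshapes())
```

```text
now [ 374.5 -109.9  264.7] clk 10.25 F [ 0.  -0.8 -1.2] open 11.1
d [1.5 1.9 0.3] rot [-0.002 -0.001  0.006]
```

View pics/w12.png

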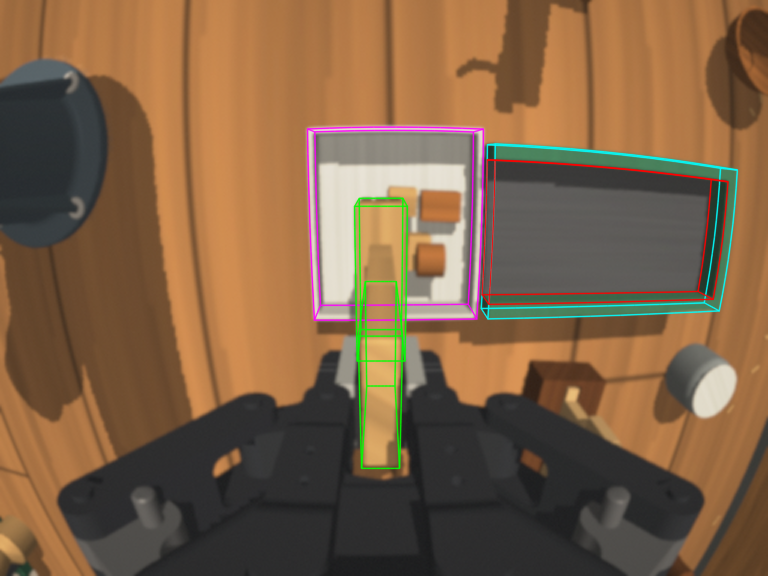

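>>> play_rows([
  [[0,2,-20,0,0,0.006,0],[0,2,-40,0,0,0.006,0],[0,2,-60,0,0,0.006,0],[0,2,-74,0,0,0.006,0],[0,2,-75,0,0,0.006,0]],
])

```text
clock: 10.72
ee_pos: [0.3728, -0.1047, 0.1876]
ee_rot: [0.709, 0.705, -0.0, -0.005]
contact_force: [-0.2, 0.5, -2.2]
opening: 0.0114
```

Run:
```python
from wr import *
delta(.376,-.108,.190,-.64)
c=wov("w13.png",brushshapes())
```

```text
now [ 372.8 -104.7  187.6] clk 10.72 F [-0.2  0.5 -2.2] open 11.4
d [ 3.2 -3.3  2.4] rot [-0.006 -0.007 -0.005]
```

View pics/w13.png

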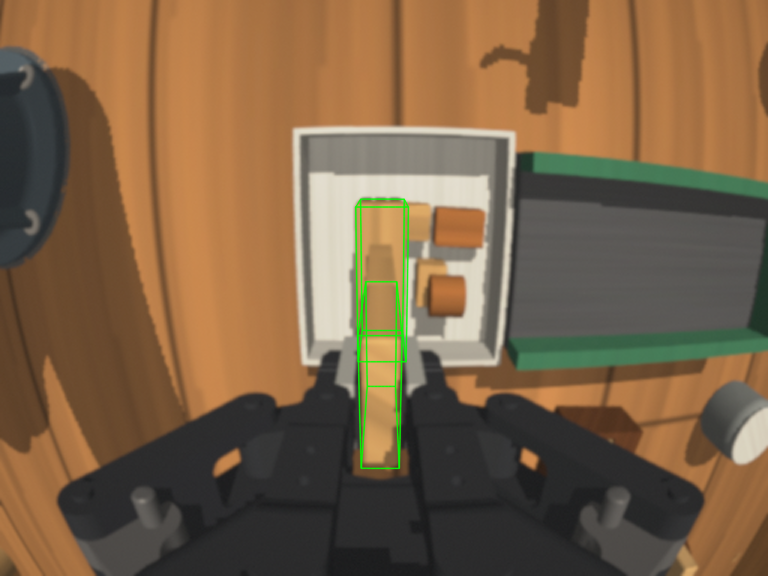

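>>> play_rows([
  [[8,0,2,-0.006,-0.007,0,0],[18,0,2,-0.006,-0.007,0,0],[28,0,2,-0.006,-0.007,0,0],[36,0,2,-0.006,-0.007,0,0],[40,0,2,-0.006,-0.007,0,0]],
])

```text
clock: 11.18
ee_pos: [0.4162, -0.1058, 0.1913]
ee_rot: [0.709, 0.705, 0.001, 0.003]
contact_force: [-0.2, -0.2, -1.3]
opening: 0.011
```

Run:
```python
from wr import *
delta(.376,-.108,.190,-.64)
c=wov("w14.png",brushshapes())
```

```text
now [ 416.2 -105.8  191.3] clk 11.18 F [-0.2 -0.2 -1.3] open 11.0
d [-40.2  -2.2  -1.3] rot [ 0.003  0.005 -0.005]
```

View pics/w14.png

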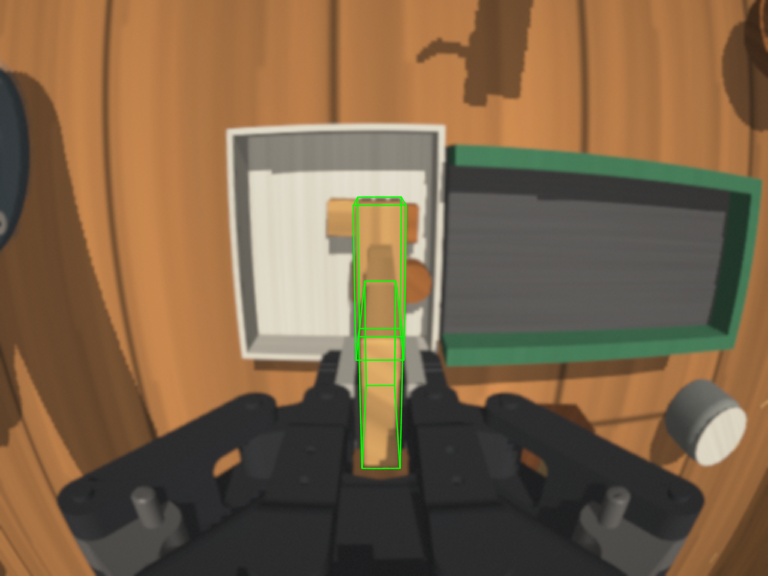

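>>> play_rows([
  [[-3,0,15,0,0,0,0],[-3,0,40,0,0,0,0],[-3,0,70,0,0,0,0],[-3,30,75,0,0,0,0],[-3,70,75,0,0,-0.05,0]],
])

```text
clock: 11.65
ee_pos: [0.4161, -0.038, 0.2688]
ee_rot: [0.729, 0.685, 0.002, 0.007]
contact_force: [0.7, 0.8, -1.7]
opening: 0.0113
```

>>> play_rows([
  [[5,40,0,0,0,-0.04,0],[10,80,0,0,0,-0.08,0],[10,120,0,0,0,-0.11,0],[10,160,0,0,0,-0.11,0],[10,160,0,0,0,-0.11,0]],
])

```text
clock: 12.07
ee_pos: [0.4247, 0.1284, 0.269]
ee_rot: [0.763, 0.647, 0.003, 0.005]
contact_force: [0.6, -2.3, -1.0]
opening: 0.0112
```

Run:
```python
from wr import *
delta(.4344,.1828,.235,-9.5)
snap("top","t15b.png",(240,240,310,305),8); snap("scene","s15b.png",(180,150,250,215),8)
```

```text
now [424.7 128.4 269. ] clk 12.07 F [ 0.6 -2.3 -1. ] open 11.2
d [  9.7  54.4 -34. ] rot [ 0.004  0.011 -0.002]
```

View pics/t15b.png

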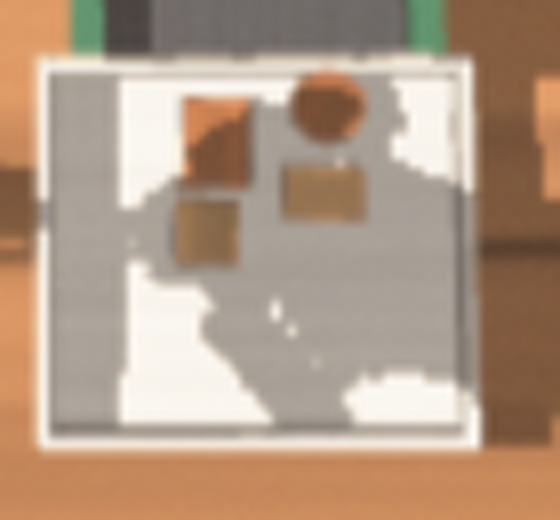

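View pics/s15b.png

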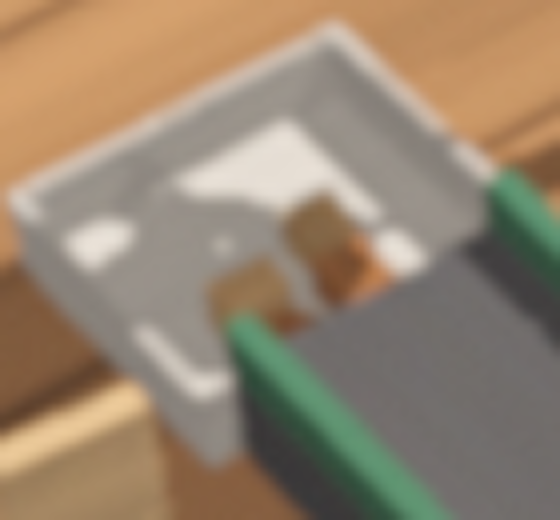

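All four offcuts lie flat in the tray (disc at 328,108; blocks at 215,145, 207,232 and 325,192 in the top crop), and the bed is empty. Next I hang the brush.

>>> play_rows([
  [[5,30,-15,0.004,0.011,0,0],[8,54,-34,0.004,0.011,0,0],[9,54,-34,0.004,0.011,0,0],[9,54,-34,0.004,0.011,0,0],[9,54,-34,0.004,0.011,0,0]],
])

```text
clock: 12.58
ee_pos: [0.4346, 0.1761, 0.2348]
ee_rot: [0.764, 0.645, -0.002, 0.002]
contact_force: [-0.4, -0.4, -0.8]
opening: 0.0112
```

Run:
```python
from wr import *
delta(.4936,.1729,.234,-9.5)
b,l=rackshapes()
c=wov("w16.png",brushshapes()+b,l[1:])
```

```text
now [434.6 176.1 234.8] clk 12.58 F [-0.4 -0.4 -0.8] open 11.2
d [59.  -3.2 -0.8] rot [ 0.005 -0.     0.003]
```

View pics/w16.png

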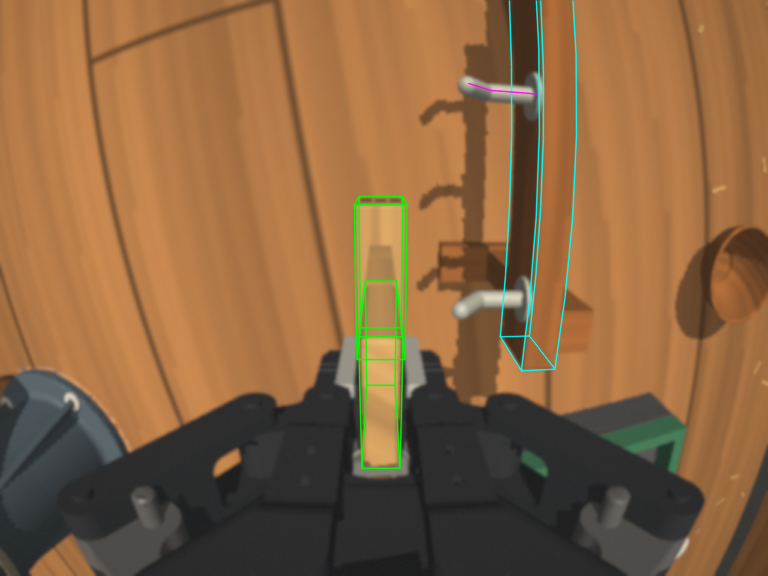

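>>> play_rows([
  [[0,6,0,0.005,0,0.003,0],[16,4,0,0.005,0,0.003,0],[32,1,0,0.005,0,0.003,0],[48,-1,0,0.005,0,0.003,0],[58,-3,0,0.005,0,0.003,0]],
])

```text
clock: 13.05
ee_pos: [0.495, 0.1722, 0.2361]
ee_rot: [0.764, 0.645, 0.002, 0.001]
contact_force: [0.6, -0.3, -1.2]
opening: 0.0112
```

>>> play_rows([
  [[0,0,0,0,0,0,0],[0,0,0,0,0,0,0]],
])

```text
clock: 13.22
ee_pos: [0.4954, 0.1715, 0.2363]
ee_rot: [0.764, 0.645, 0.002, 0.001]
contact_force: [0.0, -0.4, -1.0]
opening: 0.0114
```

Run:
```python
from wr import *
delta(.4936,.1729,.209,-9.5)
wov("w17.png",[],[],crop=(160,60,380,384),s=1.8)
```

```text
now [495.4 171.5 236.3] clk 13.22 F [ 0.  -0.4 -1. ] open 11.4
d [ -1.8   1.4 -27.3] rot [-0.001  0.004  0.003]
```

View pics/w17.png

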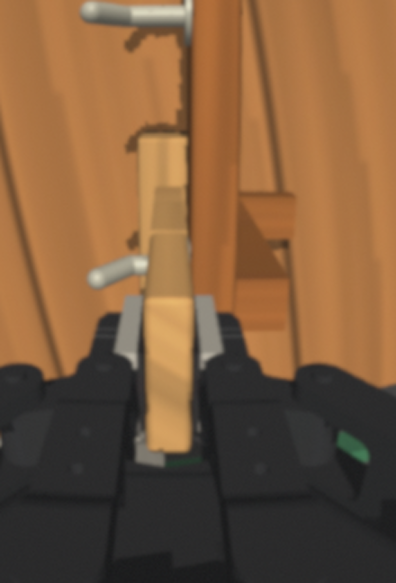

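Same view as when it came off, with the hook through the window. Lower it.

>>> play_rows([
  [[-2,1,-8,0,0.004,0.003,0],[-2,1,-16,0,0.004,0.003,0],[-2,1,-22,0,0.004,0.003,0],[-2,1,-26,0,0.004,0.003,0],[-2,1,-27,0,0.004,0.003,0]],
])

```text
clock: 13.68
ee_pos: [0.4913, 0.1728, 0.209]
ee_rot: [0.763, 0.646, -0.001, -0.001]
contact_force: [-4.3, -0.5, 10.4]
opening: 0.0112
```

>>> play_rows([
  [[0,0,-1,0,0,0,0],[0,0,-1,0,0,0,0]],
])

```text
clock: 13.85
ee_pos: [0.4912, 0.1729, 0.2091]
ee_rot: [0.763, 0.647, -0.001, -0.001]
contact_force: [-2.4, -0.8, 8.3]
opening: 0.011
```

Run:
```python
from wr import *
delta(.4936,.1729,.209,-9.5)
```

```text
now [491.2 172.9 209.1] clk 13.85 F [-2.4 -0.8  8.3] open 11.0
d [ 2.4  0.  -0.1] rot [-0.    -0.003 -0.002]
```

>>> play_rows([
  [[2,0,1,0,0,0,0],[3,0,1,0,0,0,0],[3,0,1,0,0,0,0],[3,0,1,0,0,0,30],[3,0,1,0,0,0,30]],
])

```text
clock: 14.27
ee_pos: [0.4942, 0.1729, 0.2098]
ee_rot: [0.763, 0.647, -0.001, -0.001]
contact_force: [-0.2, -0.8, 0.4]
opening: 0.0257
```

>>> play_rows([
  [[0,0,0,0,0,0,45],[0,0,0,0,0,0,45],[0,0,0,0,0,0,45]],
])

```text
clock: 14.52
ee_pos: [0.4942, 0.1729, 0.2098]
ee_rot: [0.763, 0.647, -0.001, -0.001]
contact_force: [-0.2, 0.3, -0.1]
opening: 0.0385
```

Run:
```python
from wr import *
delta(.4936,.1729,.300,-9.5)
wov("w18.png",[],[],crop=(160,60,380,384),s=1.8)
snap("scene","s18.png",(275,90,385,190),5)
```

```text
now [494.2 172.9 209.8] clk 14.52 F [-0.2  0.3 -0.1] open 38.5
d [-0.6 -0.  90.2] rot [-0.    -0.004 -0.002]
```

View pics/w18.png

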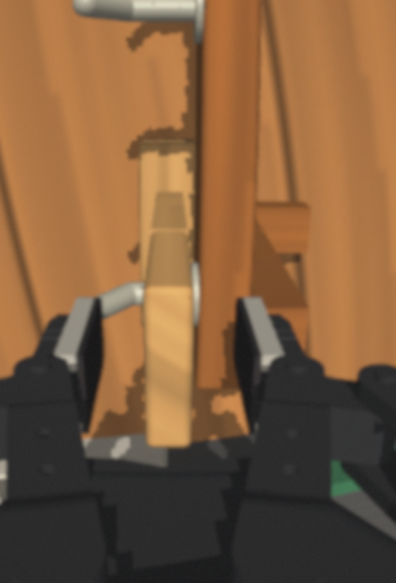

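View pics/s18.png

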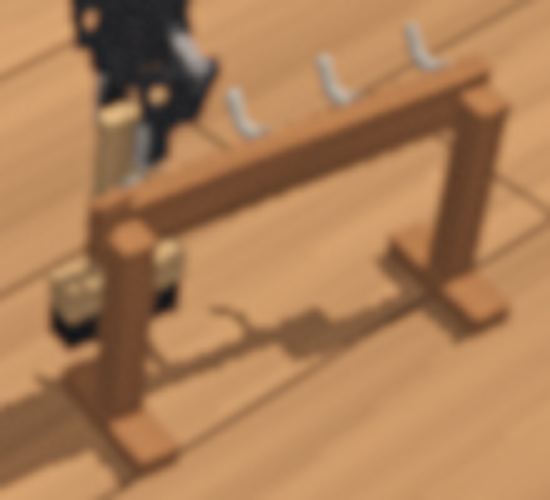

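>>> play_rows([
  [[0,0,20,0,0,0,45],[0,0,55,0,0,0,60],[-5,-10,95,0,0,0,60],[-10,-40,110,0,0,0.02,60],[-15,-80,110,0,0,0.05,60]],
])

```text
clock: 15.03
ee_pos: [0.4818, 0.0938, 0.3246]
ee_rot: [0.744, 0.668, 0.003, 0.002]
contact_force: [0.7, -1.4, 0.0]
opening: 0.0512
```

Run:
```python
from wr import *
print("mallet top",unproj("top",80+749/2.4,150+38/2.4,.2), "scene?")
for y in(68,0,-68): print(y,rl("block",0,y).round(4))
delta(*rl("block",0,0),.33,-4.4)
snap("scene","s19.png",(275,90,385,190),5)
```

```text
mallet top [ 0.65928007 -0.40476073  0.2       ] scene?
68 [ 0.5544 -0.2749]
0 [ 0.5492 -0.3427]
-68 [ 0.544  -0.4105]
now [481.8  93.8 324.6] clk 15.03 F [ 0.7 -1.4  0. ] open 51.2
d [  67.4 -436.5    5.4] rot [-0.     0.007  0.032]
```

View pics/s19.png

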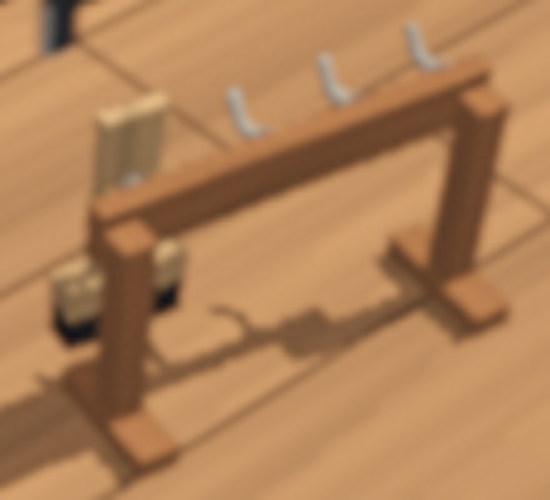

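>>> play_rows([
  [[7,-41,2,0,0,0.01,60],[14,-82,5,0,0,0.02,60],[20,-123,5,0,0,0.032,60],[27,-164,5,0,0.007,0.032,60],[34,-205,5,0,0.007,0.032,60]],
])

```text
clock: 15.5
ee_pos: [0.5125, -0.1142, 0.3274]
ee_rot: [0.735, 0.678, -0.005, 0.001]
contact_force: [-0.2, 0.2, 0.2]
opening: 0.0512
```

>>> play_rows([
  [[7,-41,0,0,0,0,60],[14,-82,0,0,0,0,60],[20,-123,0,0,0,0,60],[27,-164,0,0,0,0,60],[33,-205,0,0,0,0,60]],
])

```text
clock: 15.92
ee_pos: [0.5452, -0.32, 0.3269]
ee_rot: [0.736, 0.677, -0.004, 0.0]
contact_force: [0.9, 0.8, 0.5]
opening: 0.0512
```

>>> play_rows([
  [[0,-18,0,0,0,0,60],[0,-18,0,0,0,0,60],[0,-18,0,0,0,0,60],[0,-18,0,0,0,0,60]],
])

```text
clock: 16.25
ee_pos: [0.5448, -0.3369, 0.3263]
ee_rot: [0.735, 0.678, -0.004, -0.001]
contact_force: [-0.6, -0.1, -0.6]
opening: 0.0514
```

```bash
cat >> wr.py <<'E'
def blkshapes():
    p=K["block"]; return [(p,(-35,35,-105,105,0,45),Y)]+[(p,(-6,6,y-28,y+28,135,190),M) for y in(-68,0,68)]
E
python3 - <<'E'
from wr import *
delta(*rl("block",0,0),.33,-4.4)
c,raw=wov("w20.png",blkshapes()); pickle.dump(c,open("w20.pkl","wb"))
wov("w20r.png",[],crop=(170,90,350,240),s=4,c=c)
E
```

```text
now [ 544.8 -336.9  326.3] clk 16.25 F [-0.6 -0.1 -0.6] open 51.4
d [ 4.4 -5.8  3.7] rot [ 0.004 -0.007  0.005]
```

View pics/w20.png

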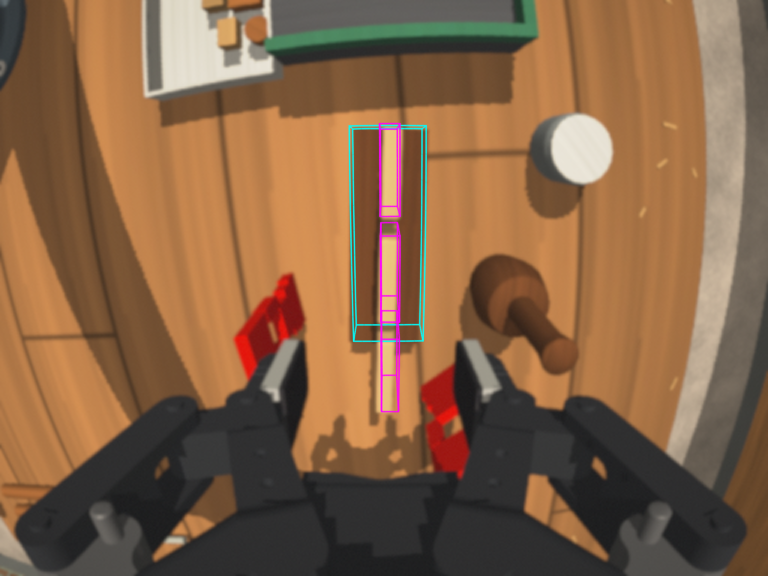

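View pics/w20r.png

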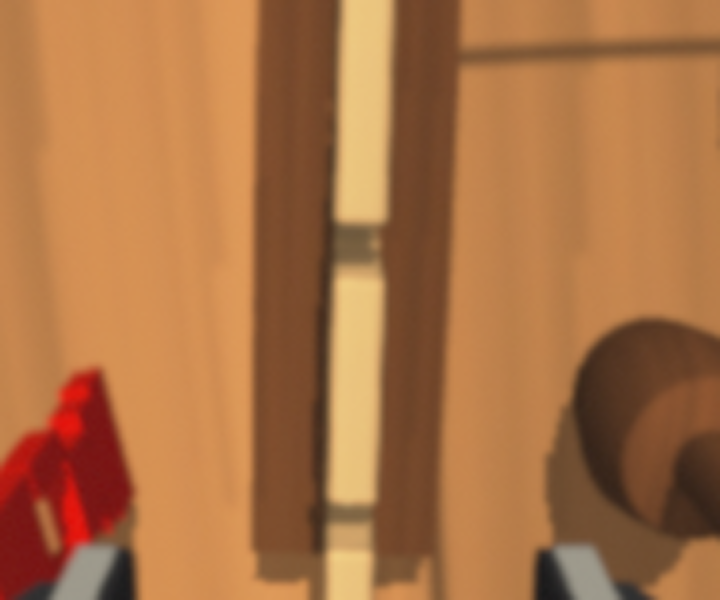

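Run:
```python
from wr import *
K["block"]=np.array([.5475,-.3427,np.radians(-6.1)]); pickle.dump(K,open("K.pkl","wb"))
c=pickle.load(open("w20.pkl","rb"))
wov("w21.png",blkshapes(),crop=(170,70,350,290),s=3.4 and 2.7,c=c)
for y in(68,0,-68): print(y,rl("block",0,y).round(4)); delta(*rl("block",0,y),.170,-6.1)
```

```text
68 [ 0.5547 -0.2751]
now [ 545.  -336.4  326.7] clk 16.3 F [-0.6  0.3  0.2] open 51.3
d [   9.7   61.3 -156.7] rot [ 0.005 -0.007 -0.025]
0 [ 0.5475 -0.3427]
now [ 545.  -336.4  326.7] clk 16.3 F [-0.6  0.3  0.2] open 51.3
d [   2.5   -6.3 -156.7] rot [ 0.005 -0.007 -0.025]
-68 [ 0.5403 -0.4103]
now [ 545.  -336.4  326.7] clk 16.3 F [-0.6  0.3  0.2] open 51.3
d [  -4.8  -73.9 -156.7] rot [ 0.005 -0.007 -0.025]
```

View pics/w21.png

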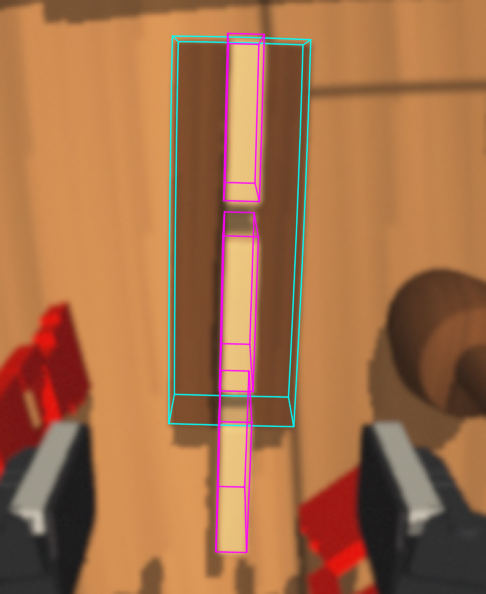

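>>> play_rows([
  [[5,35,0,0.005,-0.007,-0.025,60],[10,61,-20,0.005,-0.007,-0.025,60],[10,61,-55,0.005,-0.007,-0.025,60],[10,61,-80,0.005,-0.007,-0.025,60],[10,61,-90,0.005,-0.007,-0.025,60]],
])

```text
clock: 16.72
ee_pos: [0.5533, -0.2714, 0.2335]
ee_rot: [0.743, 0.67, -0.001, -0.004]
contact_force: [0.4, 0.4, 0.2]
opening: 0.051
```

Run:
```python
from wr import *
delta(*rl("block",0,68),.170,-6.1)
wov("w22.png",blkshapes()[3:])
k=unproj("top",305+680/5.5,170+90/5.5,.17);print("red2 top",k)
k=unproj("top",305+490/5.5,170+445/5.5,.17);print("red1 top",k)
```

```text
now [ 553.3 -271.4  233.5] clk 16.72 F [0.4 0.4 0.2] open 51.0
d [  1.5  -3.7 -63.5] rot [-0.004 -0.006 -0.004]
red2 top [ 0.60851031 -0.50745216  0.17      ]
red1 top [ 0.44195136 -0.40594631  0.17      ]
```

View pics/w22.png

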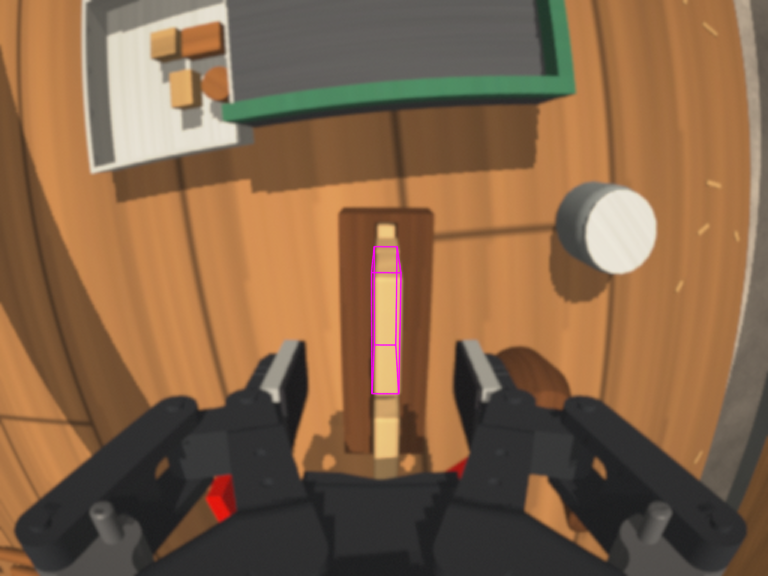

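>>> play_rows([
  [[1,-3,-20,-0.004,-0.006,-0.004,60],[1,-3,-40,-0.004,-0.006,-0.004,60],[1,-3,-56,-0.004,-0.006,-0.004,60],[1,-3,-62,-0.004,-0.006,-0.004,60],[1,-3,-62,-0.004,-0.006,-0.004,60]],
])

```text
clock: 17.18
ee_pos: [0.554, -0.2745, 0.1706]
ee_rot: [0.744, 0.668, 0.0, -0.001]
contact_force: [-0.9, 0.2, -0.6]
opening: 0.0513
```

Run:
```python
from wr import *
delta(*rl("block",0,68),.172,-6.1)
wov("w23.png",blkshapes()[3:])
```

```text
now [ 554.  -274.5  170.6] clk 17.18 F [-0.9  0.2 -0.6] open 51.3
d [ 0.8 -0.6  1.4] rot [-0.002 -0.002  0.001]
```

View pics/w23.png

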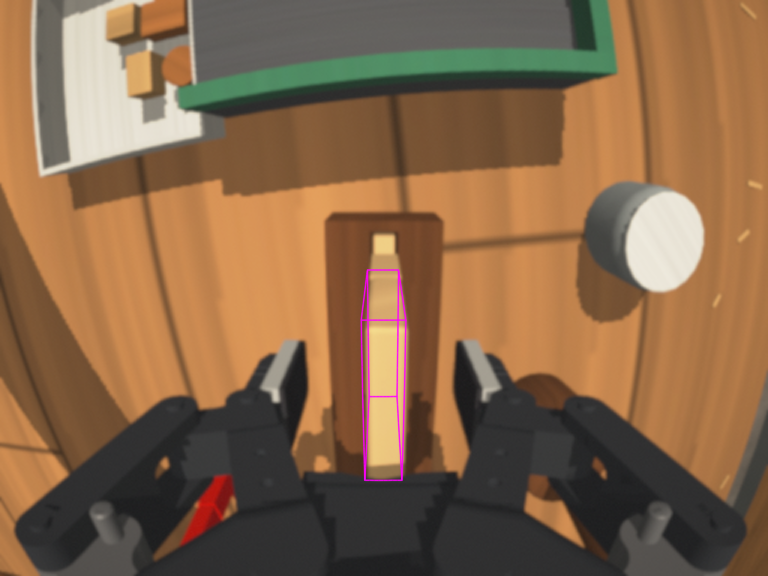

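>>> play_rows([
  [[1,-1,1,0,0,0,0],[1,-1,1,0,0,0,0],[1,-1,1,0,0,0,0],[1,-1,1,0,0,0,0],[1,-1,1,0,0,0,0]],
])

```text
clock: 17.65
ee_pos: [0.5563, -0.2767, 0.1743]
ee_rot: [0.744, 0.668, 0.001, 0.001]
contact_force: [-0.5, -0.6, 5.5]
opening: 0.0113
```

>>> play_rows([
  [[0,0,0,0,0,0,0],[0,0,10,0,0,0,0],[0,0,22,0,0,0,0],[0,0,38,0,0,0,0],[0,0,60,0,0,0,0]],
])

```text
clock: 18.07
ee_pos: [0.5552, -0.2758, 0.2335]
ee_rot: [0.744, 0.668, 0.0, -0.001]
contact_force: [0.5, 0.2, 0.2]
opening: 0.0115
```

>>> play_rows([
  [[0,0,25,0,0,0,0],[0,0,40,0,0,0,0],[0,10,45,0,0,0,0]],
])

```text
clock: 18.32
ee_pos: [0.5565, -0.268, 0.282]
ee_rot: [0.745, 0.667, 0.0, 0.003]
contact_force: [-0.1, 0.3, -0.2]
opening: 0.0112
```

Run:
```python
from wr import *
delta(*rl("rack",-75,120),.270,-9.5)
snap("wrist","w24.png",sc=1.5); snap("scene","s24.png",(100,150,280,310),4)
```

```text
now [ 556.5 -268.   282. ] clk 18.32 F [-0.1  0.3 -0.2] open 11.2
d [-88.3 682.7 -12. ] rot [ 0.003  0.004 -0.057]
```

View pics/w24.png

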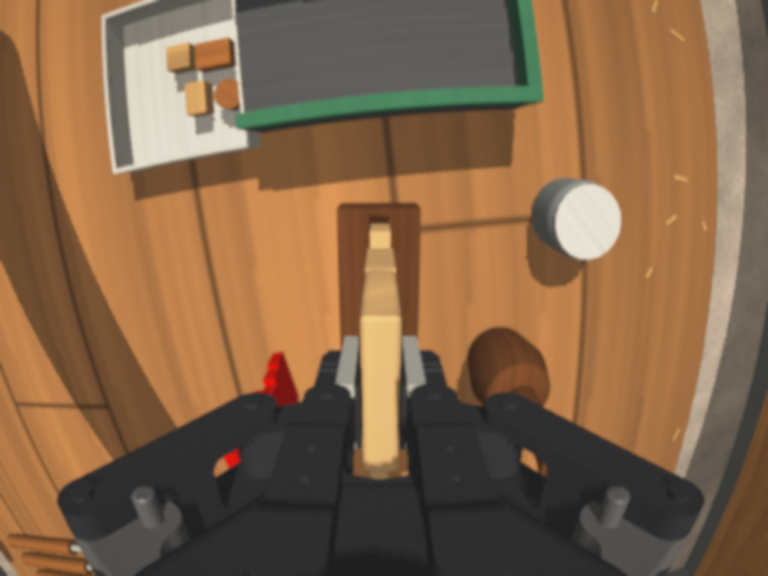

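View pics/s24.png

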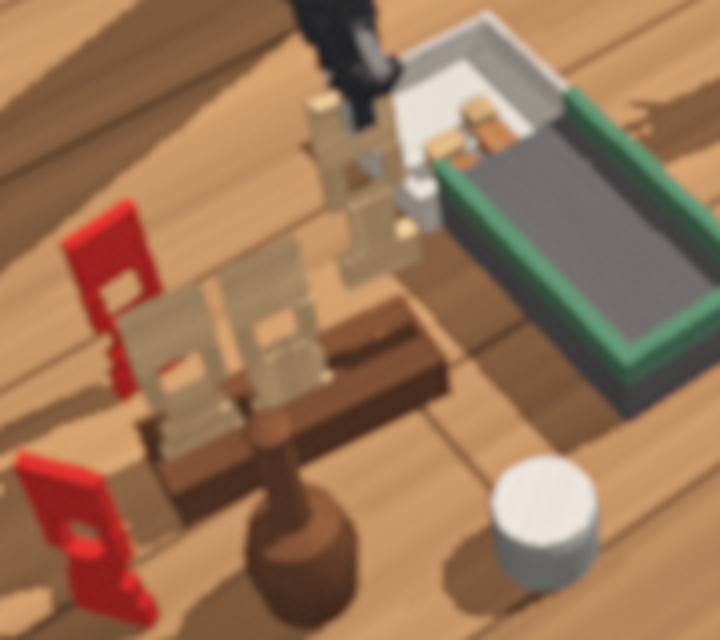

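>>> play_rows([
  [[-18,36,-2,0,0,0,0],[-36,72,-4,0,0,-0.01,0],[-54,108,-6,0,0,-0.02,0],[-72,144,-8,0,0,-0.03,0],[-90,180,-10,0.003,0.004,-0.04,0]],
])

```text
clock: 18.83
ee_pos: [0.4627, -0.082, 0.268]
ee_rot: [0.757, 0.653, -0.001, -0.005]
contact_force: [0.6, 0.6, -0.3]
opening: 0.0111
```

>>> play_rows([
  [[-17,36,0,0,0,0,0],[-34,72,0,0,0,0,0],[-44,108,0,0,0,-0.01,0],[-46,148,0,0,0,-0.015,0],[-46,188,0,0,0,-0.017,0]],
])

```text
clock: 19.25
ee_pos: [0.4139, 0.1077, 0.2668]
ee_rot: [0.763, 0.646, -0.002, -0.006]
contact_force: [0.7, 0.2, -0.8]
opening: 0.011
```

Run:
```python
from wr import *
print(rl("rack",-75,-150))
delta(*rl("rack",-75,120),.240,-9.5)
```

```text
[0.42363001 0.14835984]
now [413.9 107.7 266.8] clk 19.25 F [ 0.7  0.2 -0.8] open 11.0
d [ 54.4 306.9 -26.8] rot [-0.007 -0.011 -0.   ]
```

>>> play_rows([
  [[7,40,0,-0.007,-0.011,0,0],[14,80,0,-0.007,-0.011,0,0],[21,120,0,-0.007,-0.011,0,0],[28,160,0,-0.007,-0.011,0,0],[35,200,0,-0.007,-0.011,0,0]],
])

```text
clock: 19.67
ee_pos: [0.4472, 0.3096, 0.2652]
ee_rot: [0.763, 0.647, -0.002, -0.0]
contact_force: [0.8, 0.2, -0.9]
opening: 0.011
```

>>> play_rows([
  [[7,35,-5,0,0,0,0],[14,70,-15,0,0,0,0],[18,98,-24,0,0,0,0],[18,100,-24,0,0,0,0],[18,100,-24,0,0,0,0]],
])

```text
clock: 20.08
ee_pos: [0.4634, 0.4105, 0.2384]
ee_rot: [0.762, 0.648, -0.004, -0.001]
contact_force: [-0.5, -0.4, -0.8]
opening: 0.0112
```

```bash
cat >> wr.py <<'E'
def tplshapes(dz=158.8): 
    s=observe(); e=s["ee_pos"]; ty=R.from_quat(s["ee_rot"]).as_matrix()[:,1]; p=np.array([e[0],e[1],np.arctan2(ty[1],ty[0])]); z=e[2]*1000-dz
    return [(p,(-6,6,-28,28,z+120,z+175),G),(p,(-6,6,-28,28,z,z+10),G)]
E
python3 - <<'E'
from wr import *
delta(*rl("rack",-75,120),.238,-9.5)
b,l=rackshapes(); wov("w25.png",b+tplshapes(),l[1:])
E
```

```text
now [463.4 410.5 238.4] clk 20.08 F [-0.5 -0.4 -0.8] open 11.2
d [ 4.8  4.1 -0.4] rot [ 0.005 -0.008 -0.005]
```

View pics/w25.png

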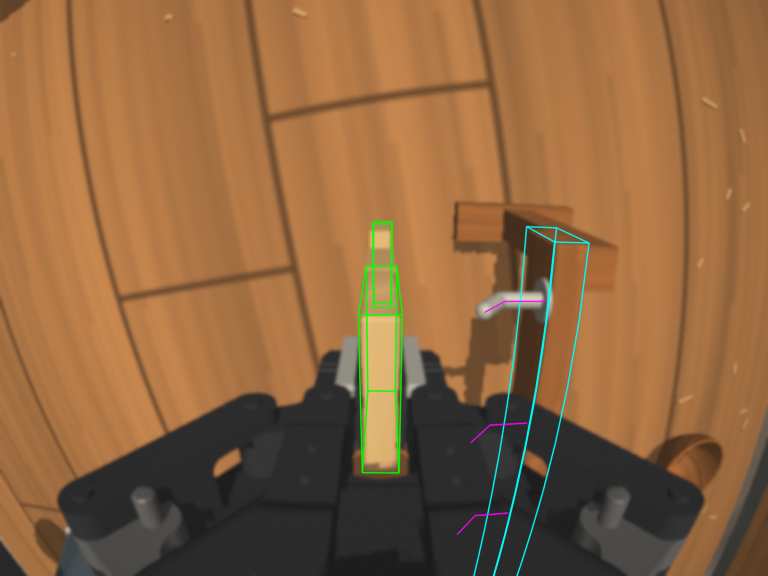

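>>> play_rows([
  [[0,5,0,0.005,-0.008,-0.005,0],[15,2,0,0.005,-0.008,-0.005,0],[32,0,0,0.005,-0.008,-0.005,0],[50,-3,0,0.005,-0.008,-0.005,0],[66,-6,0,0.005,-0.008,-0.005,0]],
])

```text
clock: 20.55
ee_pos: [0.5316, 0.4019, 0.2399]
ee_rot: [0.764, 0.645, 0.001, 0.001]
contact_force: [0.1, -0.3, -0.4]
opening: 0.0114
```

>>> play_rows([
  [[0,0,0,0,0,0,0],[0,0,0,0,0,0,0]],
])

```text
clock: 20.72
ee_pos: [0.533, 0.4002, 0.2401]
ee_rot: [0.765, 0.644, 0.001, 0.001]
contact_force: [-0.3, 0.3, -1.6]
opening: 0.0111
```

Run:
```python
from wr import *
delta(.5325,.404,.2128,-9.5)
b,l=rackshapes(); wov("w26.png",b+tplshapes(),[])
```

```text
now [533.  400.2 240.1] clk 20.72 F [-0.3  0.3 -1.6] open 11.1
d [ -0.5   3.8 -27.3] rot [-0.001  0.003  0.006]
```

View pics/w26.png

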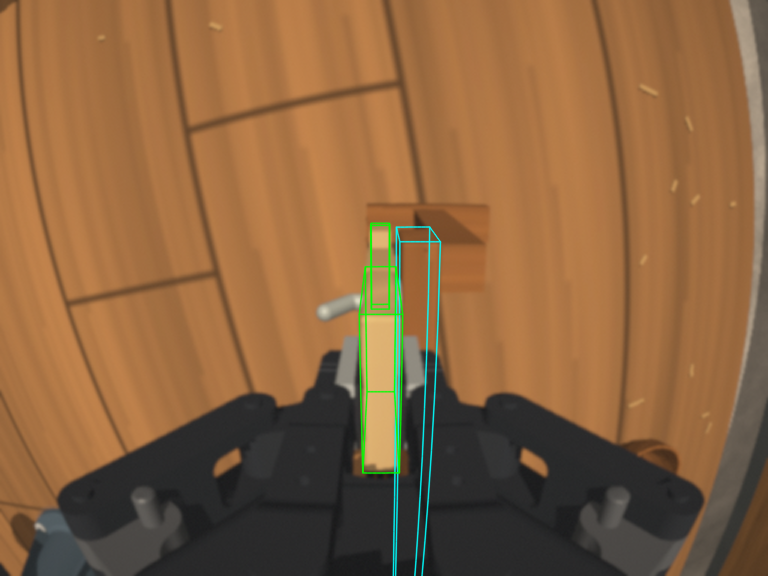

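>>> play_rows([
  [[0,3,-4,0,0.003,0.006,0],[0,4,-11,0,0.003,0.006,0],[0,4,-18,0,0.003,0.006,0],[0,4,-23,0,0.003,0.006,0],[0,4,-26,0,0.003,0.006,0]],
])

```text
clock: 21.18
ee_pos: [0.5305, 0.4047, 0.213]
ee_rot: [0.763, 0.647, -0.002, -0.001]
contact_force: [-3.5, -2.2, 13.4]
opening: 0.0113
```

>>> play_rows([
  [[0,0,0,0,0,0,0],[0,0,0,0,0,0,0]],
])

```text
clock: 21.35
ee_pos: [0.5304, 0.4047, 0.2132]
ee_rot: [0.763, 0.647, -0.002, -0.001]
contact_force: [-0.7, -0.6, 2.5]
opening: 0.011
```

Run:
```python
from wr import *
delta(.5325,.404,.2128,-9.5)
```

```text
now [530.4 404.7 213.2] clk 21.35 F [-0.7 -0.6  2.5] open 11.0
d [ 2.1 -0.7 -0.4] rot [ 0.001 -0.003 -0.002]
```

>>> play_rows([
  [[2,0,0,0,0,0,0],[2,0,0,0,0,0,0],[2,0,0,0,0,0,0],[2,0,0,0,0,0,30],[2,0,0,0,0,0,45]],
])

```text
clock: 21.77
ee_pos: [0.5325, 0.4047, 0.213]
ee_rot: [0.763, 0.647, -0.002, -0.001]
contact_force: [-1.5, 0.4, 0.2]
opening: 0.0348
```

>>> play_rows([
  [[0,0,0,0,0,0,45],[0,0,0,0,0,0,45],[0,0,20,0,0,0,45],[0,0,60,0,0,0,50],[-10,0,95,0,0,0,60]],
])

```text
clock: 22.18
ee_pos: [0.5237, 0.4042, 0.3079]
ee_rot: [0.763, 0.646, -0.002, -0.0]
contact_force: [0.8, 0.2, -0.1]
opening: 0.0509
```

Run:
```python
from wr import *
delta(*rl("block",0,0),.33,-6.1)
snap("scene","s27.png",(275,80,385,190),5)
snap("wrist","w27.png",sc=1.5)
```

```text
now [523.7 404.2 307.9] clk 22.18 F [ 0.8  0.2 -0.1] open 50.9
d [  23.8 -746.9   22.1] rot [ 0.002 -0.004  0.059]
```

View pics/s27.png

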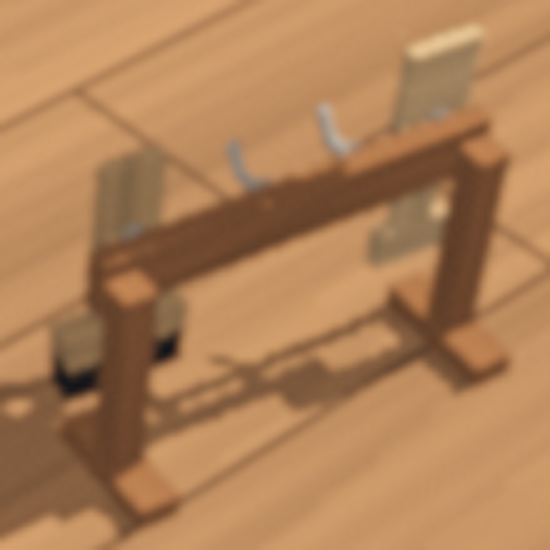

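View pics/w27.png

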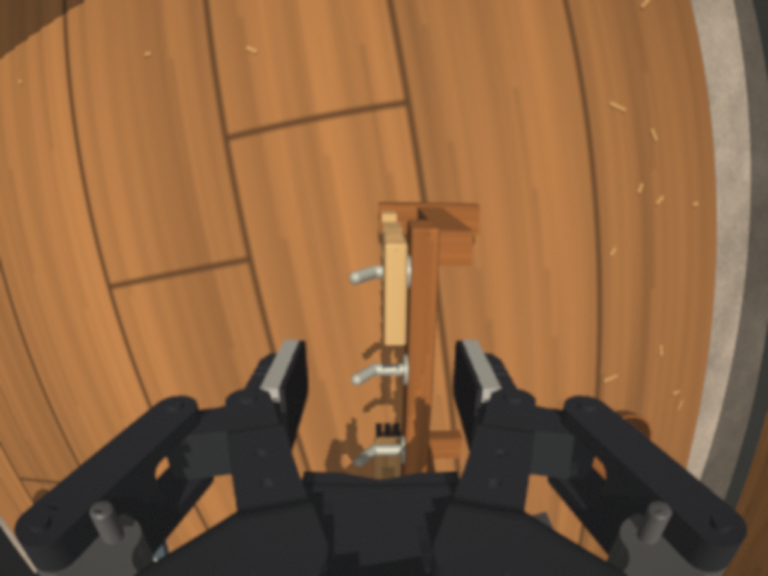

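>>> play_rows([
  [[0,-41,5,0,0,0.01,60],[0,-82,10,0,0,0.02,60],[0,-123,10,0,0,0.03,60],[2,-164,10,0,0,0.04,60],[4,-205,10,0,0,0.05,60]],
])

```text
clock: 22.7
ee_pos: [0.5282, 0.2001, 0.3253]
ee_rot: [0.746, 0.666, 0.005, 0.001]
contact_force: [0.6, -1.2, 0.1]
opening: 0.0511
```

>>> play_rows([
  [[2,-41,0,0,0,0.01,60],[4,-82,0,0,0,0.01,60],[6,-123,0,0,0,0.01,60],[8,-164,0,0,0,0.01,60],[10,-205,0,0,0,0.01,60]],
])

```text
clock: 23.12
ee_pos: [0.5377, -0.0069, 0.325]
ee_rot: [0.742, 0.67, 0.005, 0.0]
contact_force: [1.0, 1.1, -0.1]
opening: 0.0514
```

>>> play_rows([
  [[2,-41,0,0,0,0,60],[4,-82,0,0,0,0,60],[6,-123,0,0,0,0,60],[8,-164,0,0,0,0,60],[10,-205,0,0,0,0,60]],
])

```text
clock: 23.53
ee_pos: [0.5472, -0.2139, 0.3245]
ee_rot: [0.742, 0.67, 0.005, 0.0]
contact_force: [0.1, -0.5, 0.1]
opening: 0.0512
```

Run:
```python
from wr import *
delta(*rl("block",0,0),.172,-6.1)
```

```text
now [ 547.2 -213.9  324.5] clk 23.53 F [ 0.1 -0.5  0.1] open 51.2
d [   0.3 -128.8 -152.5] rot [-0.007  0.008 -0.004]
```

>>> play_rows([
  [[0,-41,0,-0.007,0.008,-0.004,60],[0,-82,0,-0.007,0.008,-0.004,60],[0,-112,-20,-0.007,0.008,-0.004,60],[0,-128,-50,-0.007,0.008,-0.004,60],[0,-128,-80,-0.007,0.008,-0.004,60]],
])

```text
clock: 23.95
ee_pos: [0.5473, -0.3473, 0.2438]
ee_rot: [0.745, 0.667, -0.001, 0.003]
contact_force: [0.2, 0.8, -0.9]
opening: 0.0512
```

>>> play_rows([
  [[0,0,0,0,0,0,60],[0,0,0,0,0,0,60]],
])

```text
clock: 24.12
ee_pos: [0.546, -0.3473, 0.2415]
ee_rot: [0.745, 0.667, -0.001, 0.0]
contact_force: [0.1, -0.3, 0.2]
opening: 0.0511
```

Run:
```python
from wr import *
delta(*rl("block",0,0),.172,-6.1)
wov("w28.png",blkshapes()[1:3])
```

```text
now [ 546.  -347.3  241.5] clk 24.12 F [ 0.1 -0.3  0.2] open 51.1
d [  1.5   4.6 -69.5] rot [ 0.002 -0.001  0.005]
```

View pics/w28.png

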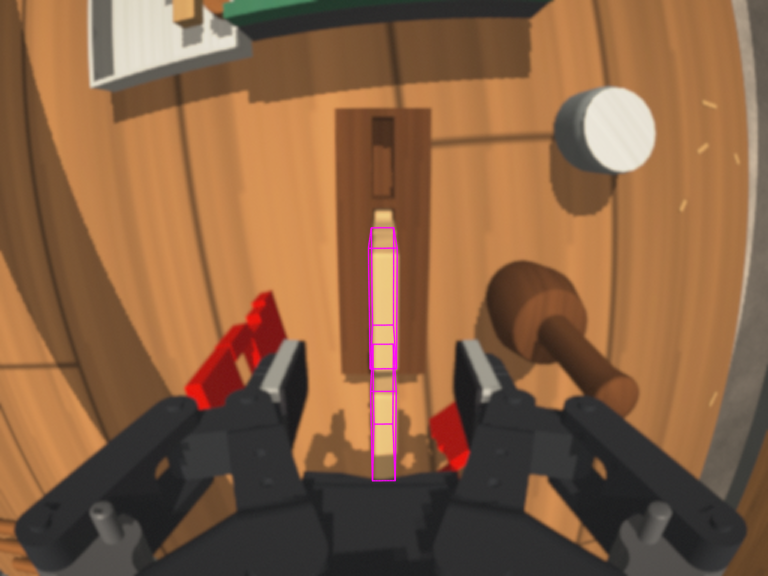

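Aligned with the middle template. Descend, grip and lift.

>>> play_rows([
  [[1,5,-20,0.002,0,0.005,60],[1,5,-45,0.002,0,0.005,60],[1,5,-62,0.002,0,0.005,60],[1,5,-69,0.002,0,0.005,60],[1,5,-69,0.002,0,0.005,60]],
])

```text
clock: 24.58
ee_pos: [0.5487, -0.3418, 0.1752]
ee_rot: [0.743, 0.669, 0.0, 0.002]
contact_force: [-0.3, 0.9, -0.2]
opening: 0.0513
```

>>> play_rows([
  [[0,0,2,0,0,0,20],[0,0,2,0,0,0,0],[0,0,2,0,0,0,0],[0,0,2,0,0,0,0],[0,0,2,0,0,0,0]],
])

```text
clock: 25.0
ee_pos: [0.5497, -0.3426, 0.1794]
ee_rot: [0.743, 0.669, 0.0, 0.004]
contact_force: [0.9, 1.1, 5.5]
opening: 0.0109
```

>>> play_rows([
  [[0,0,0,0,0,0,0],[0,0,0,0,0,0,0]],
])

```text
clock: 25.17
ee_pos: [0.5497, -0.3427, 0.1801]
ee_rot: [0.743, 0.669, 0.0, 0.004]
contact_force: [-0.5, -0.5, -1.0]
opening: 0.0108
```

Run:
```python
from wr import *
delta(*rl("block",0,0),.172,-6.1)
wov("w29.png",tplshapes(observe()["ee_pos"][2]*1000-15)[:1])
```

```text
now [ 549.7 -342.7  180.1] clk 25.17 F [-0.5 -0.5 -1. ] open 10.8
d [-2.2  0.  -8.1] rot [ 0.006  0.006 -0.002]
```

View pics/w29.png

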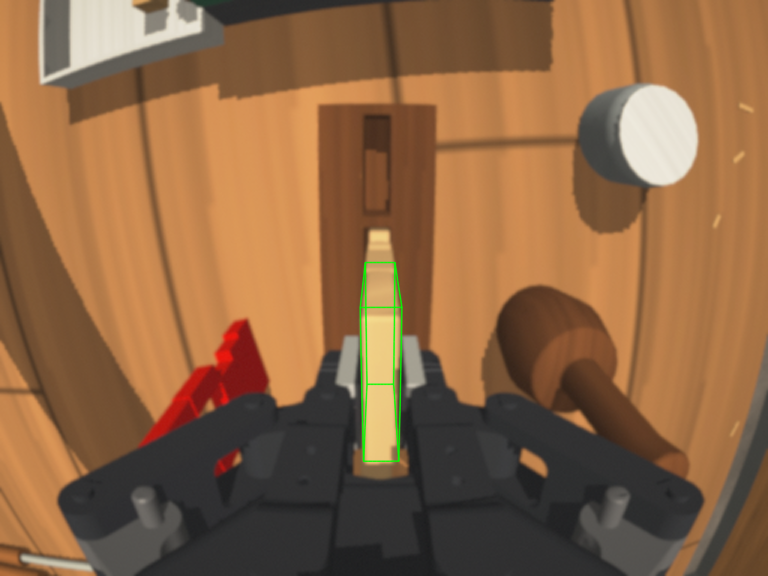

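>>> play_rows([
  [[0,0,12,0,0,0,0],[0,0,28,0,0,0,0],[0,0,50,0,0,0,0],[0,0,80,0,0,0,0],[-5,10,100,0,0,0,0]],
])

```text
clock: 25.63
ee_pos: [0.546, -0.3348, 0.2826]
ee_rot: [0.743, 0.669, 0.0, 0.006]
contact_force: [0.6, -0.9, -0.2]
opening: 0.0107
```

Run:
```python
from wr import *
delta(*rl("rack",-75,50),.240,-9.5)
c=read_camera("wrist")
for d in(159,161,163): wov(f"w30_{d}.png",tplshapes(d)[:1],crop=(220,180,290,330),s=3.5,c=c)
a=[cv2.imread(f"pics/w30_{d}.png") for d in(159,161,163)]; cv2.imwrite("pics/w30.png",np.hstack(a))
```

```text
now [ 546.  -334.8  282.6] clk 25.63 F [ 0.6 -0.9 -0.2] open 10.7
d [-89.3 680.5 -42.6] rot [ 0.009  0.009 -0.06 ]
```

View pics/w30.png

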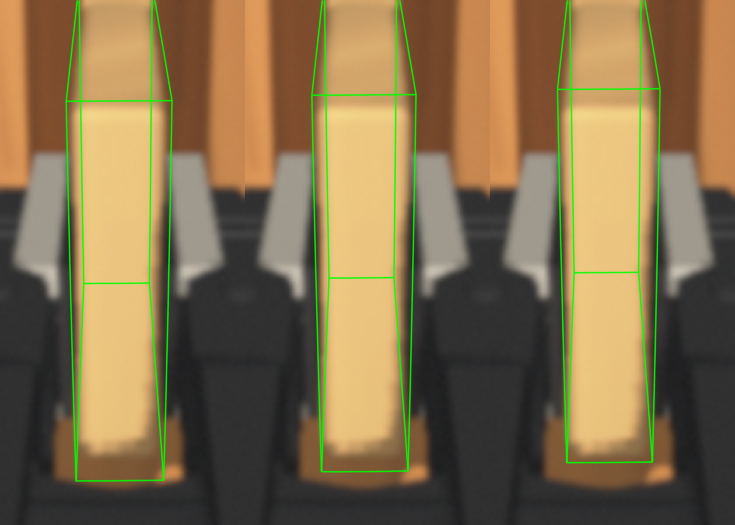

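>>> play_rows([
  [[-16,38,0,0,0,0,0],[-32,76,-2,0,0,-0.01,0],[-48,114,-4,0.005,0.005,-0.02,0],[-64,152,-6,0.009,0.009,-0.03,0],[-80,190,-8,0.009,0.009,-0.04,0]],
])

```text
clock: 26.1
ee_pos: [0.4651, -0.1413, 0.279]
ee_rot: [0.757, 0.654, 0.001, 0.002]
contact_force: [0.3, 1.4, -0.9]
opening: 0.0113
```

>>> play_rows([
  [[-16,38,0,0,0,0,0],[-32,76,0,0,0,0,0],[-46,114,0,0,0,-0.01,0],[-52,153,0,0,0,-0.02,0],[-53,194,0,0,0,-0.02,0]],
])

```text
clock: 26.52
ee_pos: [0.41, 0.0542, 0.2794]
ee_rot: [0.764, 0.645, 0.001, 0.002]
contact_force: [1.2, -0.4, -1.2]
opening: 0.0106
```

Run:
```python
from wr import *
delta(*rl("rack",-75,50),.241,-9.5)
```

```text
now [410.   54.2 279.4] clk 26.52 F [ 1.2 -0.4 -1.2] open 10.6
d [ 46.7 291.4 -38.4] rot [0.002 0.003 0.002]
```

>>> play_rows([
  [[4,40,-4,0,0,0,0],[10,80,-8,0,0,0,0],[18,120,-12,0.002,0.003,0.002,0],[25,160,-16,0.002,0.003,0.002,0],[32,200,-20,0.002,0.003,0.002,0]],
])

```text
clock: 26.93
ee_pos: [0.4419, 0.2565, 0.2597]
ee_rot: [0.763, 0.646, 0.001, 0.0]
contact_force: [1.3, -0.5, -0.6]
opening: 0.0108
```

>>> play_rows([
  [[6,35,-8,0,0,0,0],[12,70,-16,0,0,0,0],[15,88,-19,0,0,0,0],[15,88,-19,0,0,0,0],[15,88,-19,0,0,0,0]],
])

```text
clock: 27.35
ee_pos: [0.4564, 0.3451, 0.2403]
ee_rot: [0.762, 0.647, -0.0, 0.0]
contact_force: [-0.3, -1.0, -0.4]
opening: 0.0111
```

Run:
```python
from wr import *
delta(*rl("rack",-75,50),.241,-9.5)
b,l=rackshapes(); wov("w31.png",b+tplshapes(162),l[1:])
```

```text
now [456.4 345.1 240.3] clk 27.35 F [-0.3 -1.  -0.4] open 11.1
d [0.3 0.6 0.7] rot [ 0.     0.    -0.003]
```

View pics/w31.png

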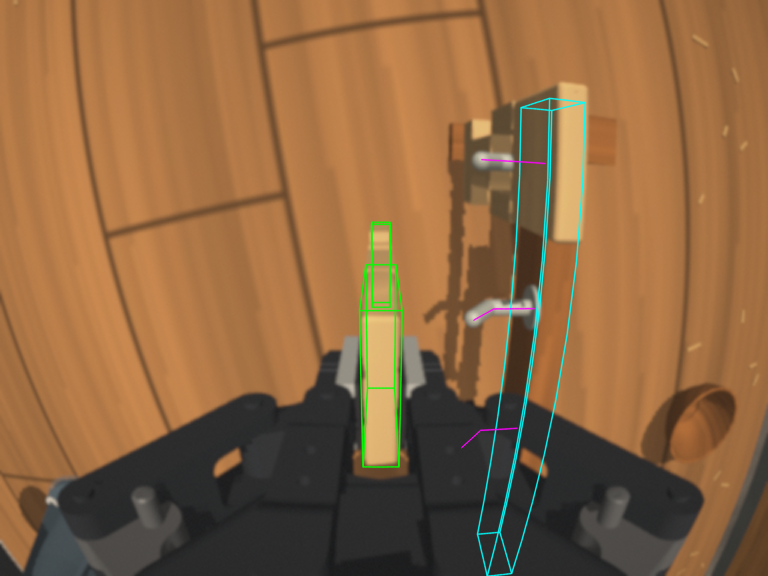

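>>> play_rows([
  [[10,-1,0,0,0,-0.003,0],[26,-4,0,0,0,-0.003,0],[42,-6,0,0,0,-0.003,0],[56,-9,0,0,0,-0.003,0],[63,-9,0,0,0,-0.003,0]],
])

```text
clock: 27.82
ee_pos: [0.5222, 0.3329, 0.2413]
ee_rot: [0.765, 0.644, 0.001, 0.001]
contact_force: [0.6, 0.5, -0.5]
opening: 0.0109
```

>>> play_rows([
  [[0,0,0,0,0,0,0],[0,0,0,0,0,0,0]],
])

```text
clock: 27.98
ee_pos: [0.5229, 0.3315, 0.2416]
ee_rot: [0.765, 0.644, 0.001, 0.001]
contact_force: [-0.5, 0.3, -1.0]
opening: 0.0112
```

Run:
```python
from wr import *
delta(.521,.336,.214,-9.5)
b,l=rackshapes(); wov("w32.png",b,[])
```

```text
now [522.9 331.5 241.6] clk 27.98 F [-0.5  0.3 -1. ] open 11.2
d [ -1.9   4.5 -27.6] rot [0.001 0.003 0.007]
```

View pics/w32.png

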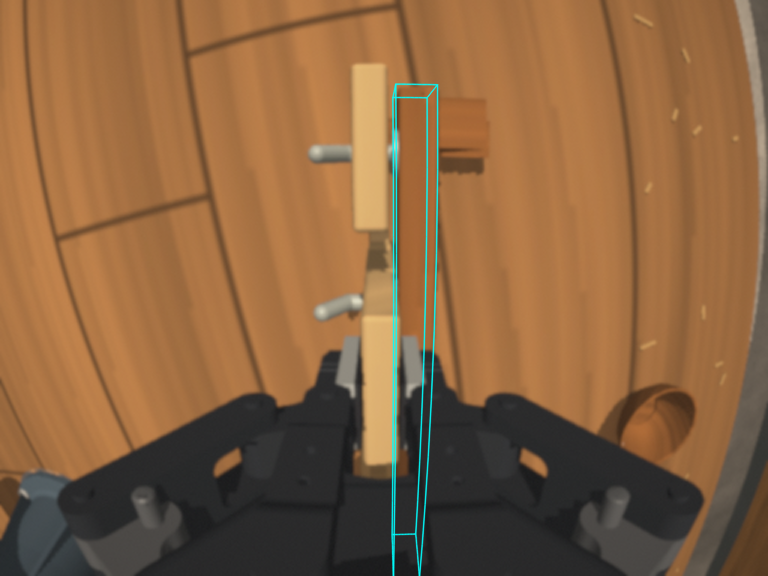

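>>> play_rows([
  [[0,3,-4,0,0.003,0.006,0],[0,4,-10,0,0.003,0.006,0],[0,4,-16,0,0.003,0.006,0],[0,4,-20,0,0.003,0.006,0],[0,4,-23,0,0.003,0.006,0]],
])

```text
clock: 28.45
ee_pos: [0.5212, 0.3361, 0.218]
ee_rot: [0.763, 0.646, -0.002, -0.0]
contact_force: [-4.7, -2.0, 17.6]
opening: 0.0105
```

>>> play_rows([
  [[1,0,-1,0,0,0,0],[1,0,-2,0,0,0,0]],
])

```text
clock: 28.62
ee_pos: [0.5214, 0.3362, 0.218]
ee_rot: [0.763, 0.647, -0.002, -0.001]
contact_force: [-5.1, -2.2, 15.9]
opening: 0.0109
```

Run:
```python
from wr import *
delta(.522,.336,.214,-9.5)
```

```text
now [521.4 336.2 218. ] clk 28.62 F [-5.1 -2.2 15.9] open 10.9
d [ 0.6 -0.2 -4. ] rot [ 0.002 -0.004 -0.001]
```

>>> play_rows([
  [[1,0,1,0,0,0,0],[1,0,1,0,0,0,0],[1,0,1,0,0,0,0],[1,0,1,0,0,0,30],[1,0,1,0,0,0,45]],
])

```text
clock: 29.03
ee_pos: [0.5223, 0.3362, 0.2186]
ee_rot: [0.763, 0.647, -0.002, -0.001]
contact_force: [-0.1, 0.2, 0.0]
opening: 0.0342
```

>>> play_rows([
  [[0,0,0,0,0,0,45],[0,0,0,0,0,0,45],[0,0,20,0,0,0,45],[0,0,60,0,0,0,50],[-5,-10,100,0,0,0,60]],
])

```text
clock: 29.45
ee_pos: [0.5171, 0.3268, 0.3178]
ee_rot: [0.763, 0.647, -0.004, -0.002]
contact_force: [1.5, -0.6, 1.4]
opening: 0.051
```

Run:
```python
from wr import *
delta(*rl("block",0,-68),.325,-6.1)
snap("scene","s33.png",(275,80,385,190),5)
snap("wrist","w33.png",sc=1.5)
```

```text
now [517.1 326.8 317.8] clk 29.45 F [ 1.5 -0.6  1.4] open 51.0
d [  23.2 -737.1    7.2] rot [ 0.003 -0.008  0.057]
```

View pics/s33.png

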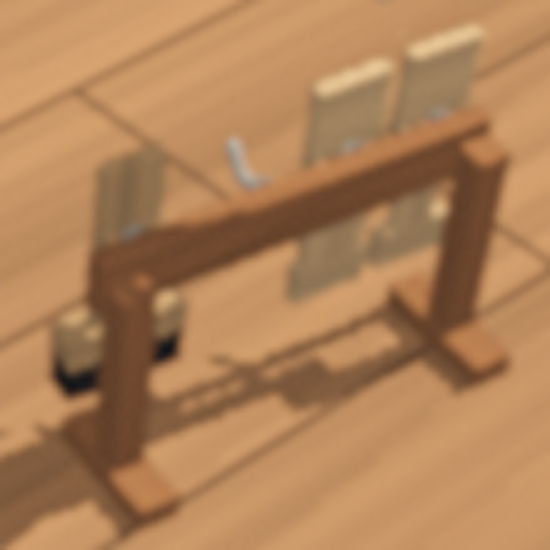

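View pics/w33.png

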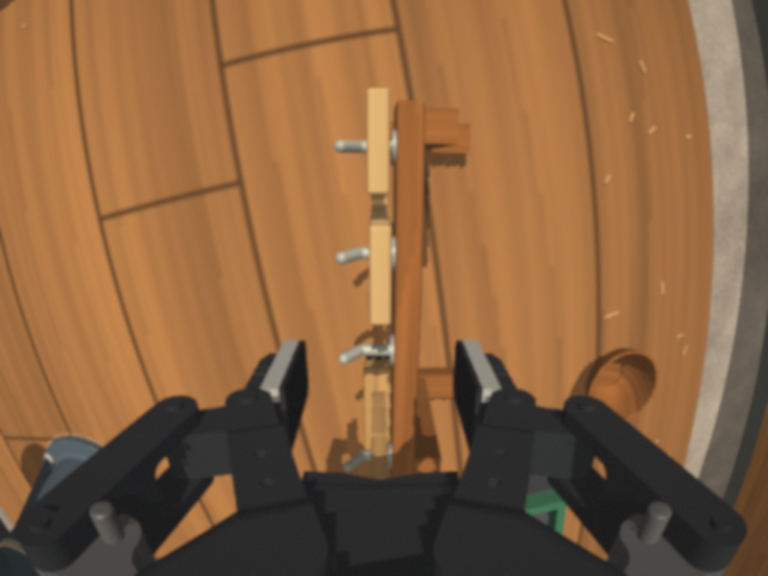

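Two templates hang straight. Back to the block for the last one, in the -68 slot.

>>> play_rows([
  [[0,-41,5,0,0,0.01,60],[0,-82,8,0,0,0.02,60],[2,-123,8,0,0,0.03,60],[4,-164,8,0,0,0.04,60],[6,-205,8,0,-0.004,0.05,60]],
])

```text
clock: 29.97
ee_pos: [0.5263, 0.1204, 0.3341]
ee_rot: [0.746, 0.666, 0.006, 0.003]
contact_force: [0.0, 0.2, -0.5]
opening: 0.0512
```

>>> play_rows([
  [[2,-41,0,0,0,0,60],[4,-82,0,0,0,0,60],[6,-123,0,0,0,0,60],[8,-164,0,0,0,0,60],[10,-205,0,0,0,0,60]],
])

```text
clock: 30.38
ee_pos: [0.5359, -0.0866, 0.334]
ee_rot: [0.746, 0.666, 0.006, 0.003]
contact_force: [0.9, 0.7, 0.8]
opening: 0.0513
```

>>> play_rows([
  [[2,-41,0,0,0,0,60],[4,-82,0,0,0,0,60],[6,-123,0,0,0,0,60],[8,-164,0,0,0,0,60],[10,-205,0,0,0,0,60]],
])

```text
clock: 30.8
ee_pos: [0.5455, -0.2937, 0.3336]
ee_rot: [0.746, 0.665, 0.006, 0.003]
contact_force: [0.5, 0.5, -0.2]
opening: 0.0513
```

Run:
```python
from wr import *
delta(*rl("block",0,-68),.172,-6.1)
```

```text
now [ 545.5 -293.7  333.6] clk 30.8 F [ 0.5  0.5 -0.2] open 51.3
d [  -5.2 -116.6 -161.6] rot [-0.004  0.013  0.008]
```

>>> play_rows([
  [[-2,-40,0,-0.004,0.013,0.008,60],[-4,-80,0,-0.004,0.013,0.008,60],[-5,-105,-15,-0.004,0.013,0.008,60],[-5,-116,-50,-0.004,0.013,0.008,60],[-5,-116,-88,-0.004,0.013,0.008,60]],
])

```text
clock: 31.22
ee_pos: [0.5409, -0.4149, 0.2463]
ee_rot: [0.745, 0.667, -0.0, 0.004]
contact_force: [-0.4, -0.3, -0.4]
opening: 0.0514
```

>>> play_rows([
  [[0,2,0,0,0,0,60],[0,2,0,0,0,0,60]],
])

```text
clock: 31.38
ee_pos: [0.5397, -0.4123, 0.2437]
ee_rot: [0.745, 0.667, -0.0, 0.001]
contact_force: [0.1, 0.1, 0.7]
opening: 0.0512
```

Run:
```python
from wr import *
delta(*rl("block",0,-68),.172,-6.1)
wov("w34.png",blkshapes()[1:2])
```

```text
now [ 539.7 -412.3  243.7] clk 31.38 F [0.1 0.1 0.7] open 51.2
d [  0.6   2.  -71.7] rot [0.002 0.001 0.005]
```

View pics/w34.png

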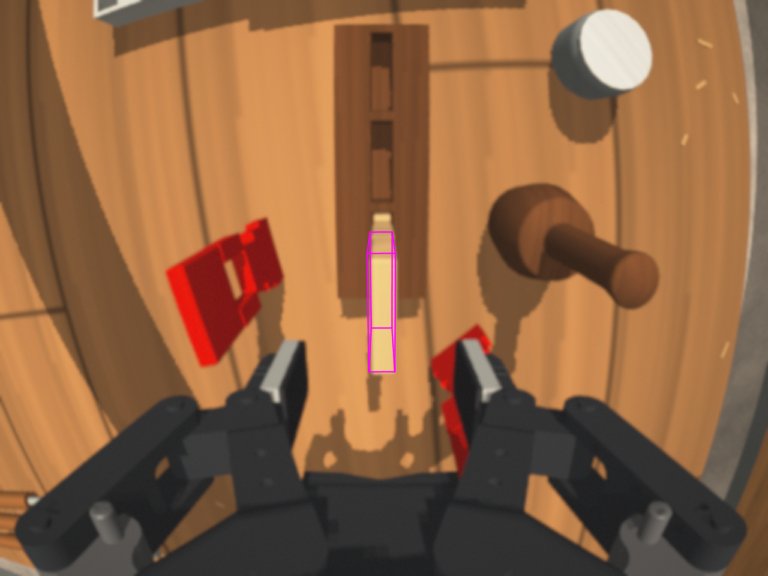

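Run:
```python
from wr import *
for x,y,z in((530,120,0),(595,200,0),(680,60,.175),(750,155,.175)): print(unproj("top",305+x/5.5,170+y/5.5,z).round(3))
```

```text
[ 0.618 -0.501  0.   ]
[ 0.573 -0.534  0.   ]
[ 0.622 -0.506  0.175]
[ 0.576 -0.535  0.175]
```

>>> play_rows([
  [[0,2,-20,0.002,0,0.005,60],[0,2,-45,0.002,0,0.005,60],[0,2,-64,0.002,0,0.005,60],[0,2,-72,0.002,0,0.005,60],[0,2,-73,0.002,0,0.005,60]],
])

```text
clock: 31.85
ee_pos: [0.5417, -0.4106, 0.1744]
ee_rot: [0.743, 0.669, 0.0, 0.004]
contact_force: [0.1, 0.7, 0.6]
opening: 0.0514
```

>>> play_rows([
  [[0,0,-3,0,0,0,60],[0,0,-3,0,0,0,20],[0,0,-3,0,0,0,0],[0,0,-3,0,0,0,0],[0,0,-3,0,0,0,0]],
])

```text
clock: 32.27
ee_pos: [0.5421, -0.4112, 0.1729]
ee_rot: [0.743, 0.669, 0.0, 0.005]
contact_force: [-0.1, -0.4, 4.4]
opening: 0.0113
```

>>> play_rows([
  [[0,0,0,0,0,0,0],[0,0,0,0,0,0,0]],
])

```text
clock: 32.43
ee_pos: [0.5421, -0.4113, 0.1733]
ee_rot: [0.743, 0.669, 0.0, 0.005]
contact_force: [0.5, -0.2, -0.9]
opening: 0.0114
```

Run:
```python
from wr import *
delta(*rl("block",0,-68),.172,-6.1)
wov("w35.png",tplshapes(observe()["ee_pos"][2]*1000-15)[:1])
```

```text
now [ 542.1 -411.3  173.3] clk 32.43 F [ 0.5 -0.2 -0.9] open 11.4
d [-1.8  1.  -1.3] rot [ 0.007  0.007 -0.002]
```

View pics/w35.png

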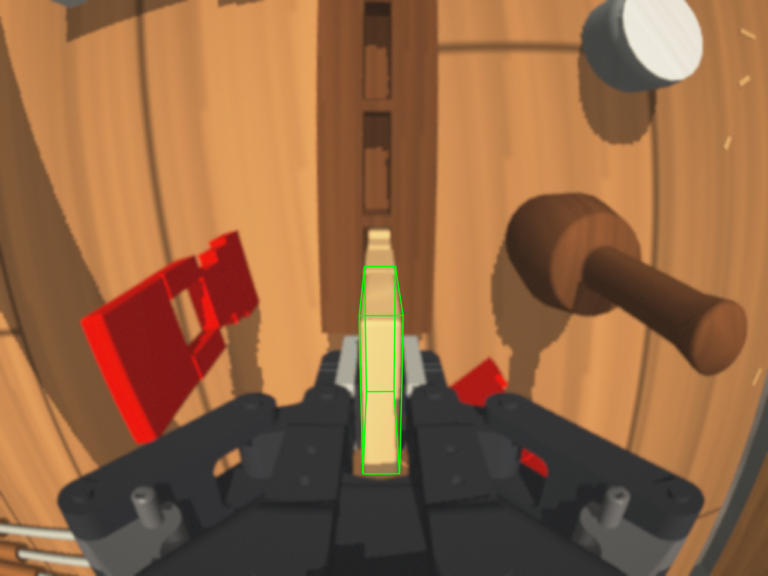

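>>> play_rows([
  [[0,0,12,0,0,0,0],[0,0,28,0,0,0,0],[0,0,50,0,0,0,0],[0,0,80,0,0,0,0],[-5,10,105,0,0,0,0]],
])

```text
clock: 32.9
ee_pos: [0.5378, -0.4031, 0.28]
ee_rot: [0.743, 0.669, 0.0, 0.007]
contact_force: [-0.0, 0.6, -0.1]
opening: 0.0115
```

>>> play_rows([
  [[-14,38,0,0,0,0,0],[-28,76,-2,0,0,-0.01,0],[-42,114,-4,0.005,0.005,-0.02,0],[-56,152,-6,0.007,0.007,-0.03,0],[-70,190,-8,0.007,0.007,-0.04,0]],
])

```text
clock: 33.32
ee_pos: [0.4671, -0.2116, 0.2727]
ee_rot: [0.757, 0.653, 0.0, 0.002]
contact_force: [1.0, 0.0, -0.8]
opening: 0.0112
```

>>> play_rows([
  [[-14,38,0,0,0,0,0],[-28,76,0,0,0,0,0],[-42,114,0,0,0,-0.01,0],[-52,153,0,0,0,-0.02,0],[-58,194,0,0,0,-0.02,0]],
])

```text
clock: 33.73
ee_pos: [0.4077, -0.0162, 0.2735]
ee_rot: [0.764, 0.645, 0.0, 0.002]
contact_force: [1.0, 0.7, -0.8]
opening: 0.0115
```

Run:
```python
from wr import *
delta(*rl("rack",-75,-20),.237,-9.5)
```

```text
now [407.7 -16.2 273.5] clk 33.73 F [ 1.   0.7 -0.8] open 11.5
d [ 37.4 292.7 -36.5] rot [0.003 0.004 0.003]
```

>>> play_rows([
  [[3,40,-4,0,0,0,0],[6,80,-8,0,0,0,0],[9,120,-12,0.003,0.004,0.003,0],[15,160,-16,0.003,0.004,0.003,0],[22,200,-20,0.003,0.004,0.003,0]],
])

```text
clock: 34.15
ee_pos: [0.4295, 0.186, 0.2543]
ee_rot: [0.763, 0.646, 0.0, 0.0]
contact_force: [1.5, 0.0, -0.4]
opening: 0.011
```

>>> play_rows([
  [[6,35,-6,0,0,0,0],[12,70,-12,0,0,0,0],[15,88,-16,0,0,0,0],[15,88,-16,0,0,0,0],[15,88,-16,0,0,0,0]],
])

```text
clock: 34.57
ee_pos: [0.4443, 0.2747, 0.2384]
ee_rot: [0.762, 0.647, 0.0, 0.0]
contact_force: [-1.3, 0.0, -1.6]
opening: 0.0114
```

Run:
```python
from wr import *
delta(*rl("rack",-75,-20),.237,-9.5)
b,l=rackshapes(); wov("w36.png",b+tplshapes(158.3),l[1:])
```

```text
now [444.3 274.7 238.4] clk 34.57 F [-1.3  0.  -1.6] open 11.4
d [ 0.9  1.9 -1.4] rot [ 0.     0.001 -0.003]
```

View pics/w36.png

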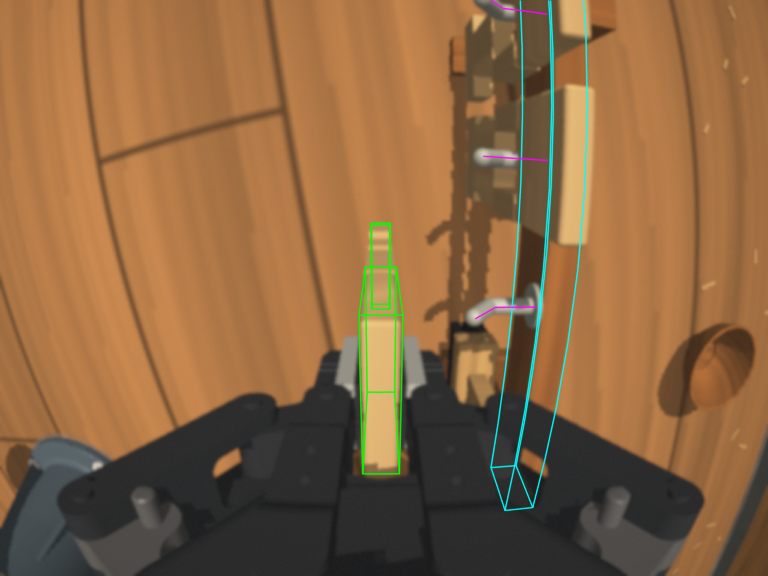

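>>> play_rows([
  [[8,1,-1,0,0,-0.002,0],[24,-1,-1,0,0,-0.002,0],[40,-3,-1,0,0,-0.002,0],[55,-6,-1,0,0,-0.002,0],[63,-7,-1,0,0,-0.002,0]],
])

```text
clock: 35.03
ee_pos: [0.5099, 0.2649, 0.2382]
ee_rot: [0.764, 0.645, 0.001, 0.001]
contact_force: [0.0, -0.4, -0.5]
opening: 0.0114
```

>>> play_rows([
  [[0,0,0,0,0,0,0],[0,0,0,0,0,0,0]],
])

```text
clock: 35.2
ee_pos: [0.5105, 0.2637, 0.2384]
ee_rot: [0.765, 0.644, 0.001, 0.001]
contact_force: [0.7, -0.3, -1.2]
opening: 0.0111
```

Run:
```python
from wr import *
delta(.5095,.266,.2123,-9.5)
b,l=rackshapes(); wov("w37.png",b,[])
```

```text
now [510.5 263.7 238.4] clk 35.2 F [ 0.7 -0.3 -1.2] open 11.1
d [ -1.    2.3 -26.1] rot [0.001 0.003 0.006]
```

View pics/w37.png

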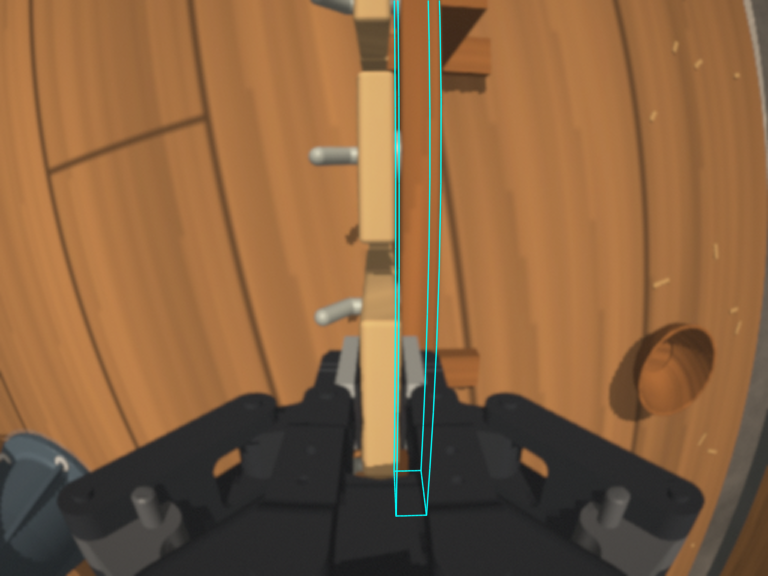

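>>> play_rows([
  [[0,2,-5,0,0.003,0.006,0],[0,3,-12,0,0.003,0.006,0],[0,3,-18,0,0.003,0.006,0],[0,3,-23,0,0.003,0.006,0],[0,3,-26,0,0.003,0.006,0]],
])

```text
clock: 35.67
ee_pos: [0.5086, 0.2672, 0.2115]
ee_rot: [0.763, 0.647, -0.001, -0.0]
contact_force: [-4.4, -0.7, 17.8]
opening: 0.0115
```

>>> play_rows([
  [[1,0,0,0,0,0,0],[1,0,0,0,0,0,0]],
])

```text
clock: 35.83
ee_pos: [0.5087, 0.2671, 0.2117]
ee_rot: [0.763, 0.647, -0.002, -0.001]
contact_force: [-2.8, -0.1, 5.0]
opening: 0.0111
```

Contact came at the expected height (z ≈ 0.212). Centre it, release and withdraw.

>>> play_rows([
  [[2,0,0,0,0,0,0],[2,0,0,0,0,0,0],[2,0,0,0,0,0,0],[2,0,0,0,0,0,30],[2,0,0,0,0,0,45]],
])

```text
clock: 36.25
ee_pos: [0.5111, 0.2672, 0.2116]
ee_rot: [0.763, 0.647, -0.002, -0.001]
contact_force: [-0.8, -0.2, -0.7]
opening: 0.0343
```

>>> play_rows([
  [[0,0,0,0,0,0,45],[0,0,0,0,0,0,45],[0,0,20,0,0,0,45],[0,0,60,0,0,0,50],[-5,-10,100,0,0,0,60]],
])

```text
clock: 36.67
ee_pos: [0.506, 0.2578, 0.311]
ee_rot: [0.762, 0.647, -0.003, -0.001]
contact_force: [1.5, 0.3, 0.9]
opening: 0.0513
```

>>> play_rows([
  [[-20,-20,20,0,0,0,60],[-50,-50,30,0,0,0,60],[-80,-80,30,0,0,0,60],[-80,-80,30,0,0,0,60],[-80,-80,30,0,0,0,60]],
])

```text
clock: 37.08
ee_pos: [0.4241, 0.1768, 0.3413]
ee_rot: [0.763, 0.647, -0.003, -0.002]
contact_force: [1.4, 0.0, 1.1]
opening: 0.0513
```

Run:
```python
from wr import *
delta(.4,.2,.3,-9.5)
snap("scene","s40.png",(275,80,385,190),5)
snap("top","t40.png",(60,130,460,310),2); snap("scene","s41.png",(90,80,390,310),2.6)
snap("wrist","w40.png",sc=1.5)
```

```text
now [424.1 176.8 341.3] clk 37.08 F [1.4 0.  1.1] open 51.3
d [-24.1  23.2 -41.3] rot [ 0.002 -0.007 -0.001]
```

View pics/s40.png

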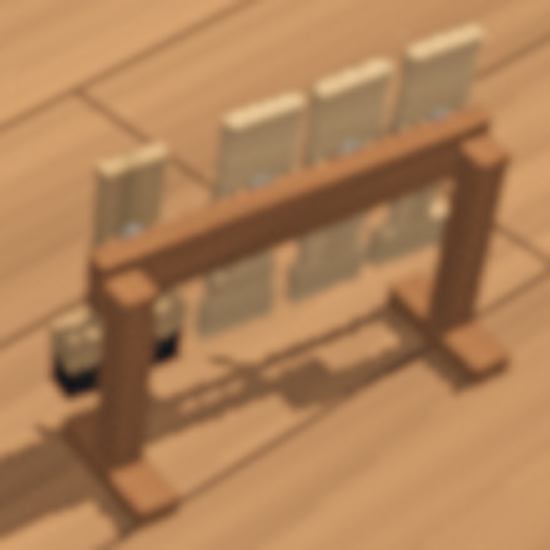

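View pics/s41.png

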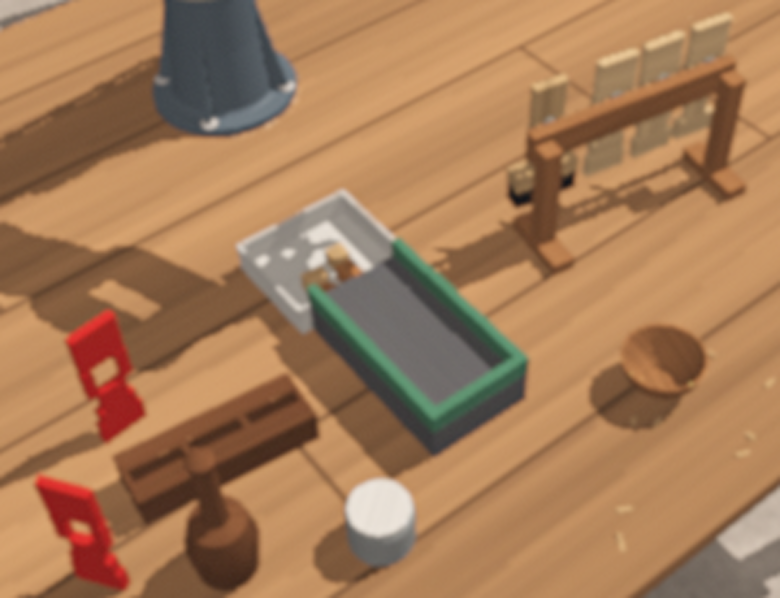

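View pics/w40.png

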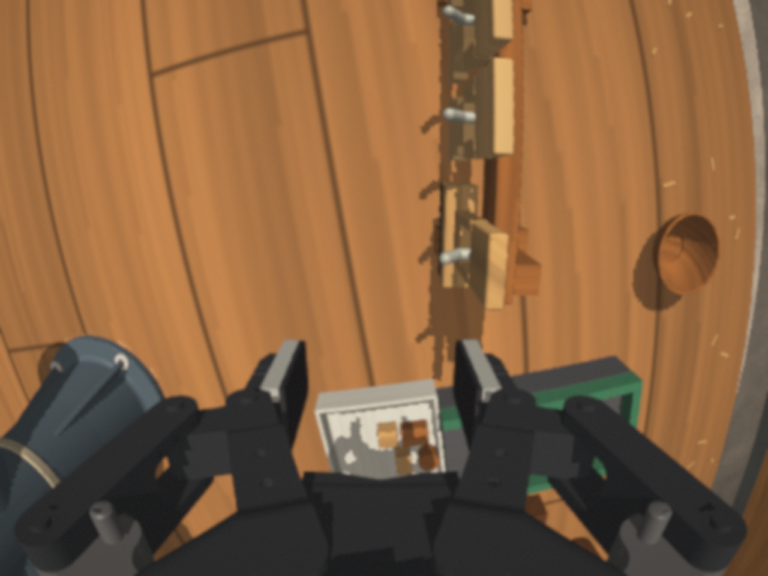

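View pics/t40.png

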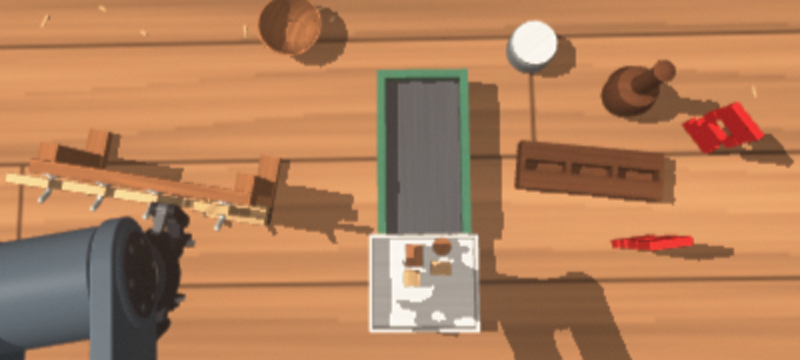

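Run:
```python
from rig import *
print(observe()["clock"],observe()["joint_velocities"].round(3)); print(finish_job())
```

```text
37.2833 [ 0.005  0.008 -0.     0.     0.002  0.   ]
the job is handed in; nothing more can be done
None
```

The job is done and handed in at about 37 s. I took the brush off its hook and swept all four offcuts into the scrap tray with it. The disc landed standing on edge on a block, so I nudged it flat with the brush. I then hung the brush back on its own hook and hung the three plywood templates on hooks 1 to 3.

- **Last pictures:** the bed and the block are empty and the four offcuts lie in the tray. The brush and all three templates hang straight behind the upturned hook ends. The tin, mallet, bowl and red look-alikes appear where they were, judged by eye and not measured.
- **Forces:** the highest force reading I saw was about 18 N, while lowering templates onto their hooks.
- **What disagreed:** the rack and block poses from the fixed cameras were off by a few millimetres and about 2°, which I corrected with the wrist camera. The second template sat about 5 mm lower in the grip than the first. The hook contact height matched that, and it seated normally. No check failed at the end.

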